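Gauge the clay spacer rings and build up the totem stub

TASK

The fired clay spacer rings shrank unevenly in the kiln: try them on the stepped plug gauge, where a good ring slides down over the thin go step and stops on the shoulder of the thick no-go step, while a bad one will not go over the go step or drops right over the no-go step to the block. Thread every good ring onto the plinth's bolt, then the rubber washer, then the brass bushing with its flange down, each lying home on the part below, and put every bad ring in the seconds tray. Lower the clay rings, do not let them drop, and leave the two clay bells and the paper cup where they stand.

Things in the scene. Friction and masses are not known exactly. Their poses are not given: they have to be found in the camera images.
- ring_1: one of three to five clay spacer rings, look-alike outside: plain terracotta rings lying flat on the table, outer diameter 62 mm, 18 mm thick, about 100 g. Its bore is 26 mm (good), 18 mm (tight) or 34 mm (wide); which ring is which must be found out, at least one is good and at least one is bad. Origin: centre of its underside; z is the ring's axis, up at the start. None from the start means this ring is absent.
- ring_2: one of three to five clay spacer rings, look-alike outside: plain terracotta rings lying flat on the table, outer diameter 62 mm, 18 mm thick, about 100 g. Its bore is 26 mm (good), 18 mm (tight) or 34 mm (wide); which ring is which must be found out, at least one is good and at least one is bad. Origin: centre of its underside; z is the ring's axis, up at the start. None from the start means this ring is absent.
- ring_3: one of three to five clay spacer rings, look-alike outside: plain terracotta rings lying flat on the table, outer diameter 62 mm, 18 mm thick, about 100 g. Its bore is 26 mm (good), 18 mm (tight) or 34 mm (wide); which ring is which must be found out, at least one is good and at least one is bad. Origin: centre of its underside; z is the ring's axis, up at the start. None from the start means this ring is absent.
- ring_4: one of three to five clay spacer rings, look-alike outside: plain terracotta rings lying flat on the table, outer diameter 62 mm, 18 mm thick, about 100 g. Its bore is 26 mm (good), 18 mm (tight) or 34 mm (wide); which ring is which must be found out, at least one is good and at least one is bad. Origin: centre of its underside; z is the ring's axis, up at the start. None from the start means this ring is absent.
- ring_5: one of three to five clay spacer rings, look-alike outside: plain terracotta rings lying flat on the table, outer diameter 62 mm, 18 mm thick, about 100 g. Its bore is 26 mm (good), 18 mm (tight) or 34 mm (wide); which ring is which must be found out, at least one is good and at least one is bad. Origin: centre of its underside; z is the ring's axis, up at the start. None from the start means this ring is absent.
- washer: black rubber washer lying flat, outer diameter 60 mm, bore 26 mm, 10 mm thick, 30 g; origin at the centre of its underside, z is its axis (up at the start)
- bushing: brass flanged bushing standing on its flange, 250 g: flange 56 mm diameter and 8 mm thick at the bottom, sleeve 40 mm diameter above it, 40 mm tall in all, bore 26 mm right through; origin at the centre of the flange's underside, z up along the bore
- bolt_seat (a point): point on the axis of the upright steel bolt at the top face of the round terracotta plinth (plinth fixed, 120 mm diameter, 25 mm tall, so this point is 25 mm above the table). The bolt is 20 mm in diameter and its coned tip (12 mm wide at the end, last 5 mm) stands 58 mm above this point; parts are threaded down onto it. z is up
- gauge_shoulder (a point): point on the axis of the upright steel plug gauge, at its shoulder, 46 mm above the table. Above it is the go step: 22 mm diameter, 18 mm tall, then a cone that narrows to 10 mm over another 8 mm (tip 26 mm above this point). Below it is the no-go step: 30 mm diameter, 26 mm tall, standing on a fixed beech block 90 by 90 mm, 20 mm tall. A good ring's underside stops at this point, a tight ring's on the cone about 21 mm higher, a wide ring's on the block 26 mm lower. z is up
- tray_in (a point): centre of the inner floor of the seconds tray, a fixed open wooden tray 250 mm long (along the point's x) by 150 mm wide (y), 40 mm tall, walls and floor 6 mm thick, so the floor is 6 mm above the table
- bell_1: bystander: cream clay bell house with a dark round hole, 80 mm diameter, 90 mm tall; origin under its centre
- bell_2: bystander: another clay bell house, 80 mm diameter, 90 mm tall; origin under its centre
- cup: bystander: paper cup, 80 mm diameter at the rim, 108 mm tall; origin under its centre
Mind the look-alikes: they are no part of the job. Leave any pink look-alike of the ring_5 alone. Leave any pink look-alike of the ring_1 alone.

How it is judged:
By the outcome, as a careful person would: the job done as asked, in the order asked, and still so for the second after the job is handed in, with the robot touching nothing.
Of ring_1, ring_3, ring_4, ring_5 only 2 to 4 are there at a start; the rules pass over those that are not, and their reading is None.
At some moment in a run one of ring_1, ring_2, ring_3, ring_4, ring_5, washer, bushing may be knocked a few centimetres aside while the robot is not near it.
It also fails if it takes over 210 s, if anything falls off the work surface, if the arm or the gripper's body presses on something with over 40 N, if the wrist force passes 120 N, or if a joint passes its speed limit or range.

ROBOT

A 6-joint arm with a two-finger parallel gripper is mounted at the origin on the work surface. World frame = base frame: x ahead of the robot, y to its left, z up, the work surface at z = 0. Lengths are in m, angles in rad, forces in N, time in s.
With the tool pointing down it reaches from about 0.325 to 0.75 m from the base axis. Payload 7.6 kg.
Tool frame: the origin (TCP) lies midway between the tips of the shut fingers; the grasp point (between the pads) lies 19 mm behind it; z points along the fingers, y is the line along which they close (so a half turn about z gives the same grasp; the last joint's range is limited). The gripper opens to 85 mm and grips with 20 to 120 N. Pads are 22 mm wide; open, the fingers measure 114 mm over their backs; the gripper's body (76 mm by 85 mm) begins 54 mm behind the grasp point. The pads swing forward as they close: fully open they stand 13 mm farther back than shut.
Start: joints at [1.116, 0.052, 1.401, -0, 1.689, -0.07], TCP at [0.197, 0.487, 0.231] pointing down, gripper open.
Joint ranges: [-2.9, 2.9], [-0.91, 2.17], [0.12, 2.37], [-1.06, 4.2], [0.26, 2.73], [-2.93, 2.93]. Speed limits (rad/s): [2.57, 2.57, 3.01, 3.14, 3.14, 3.14].

INTERFACE

Orientations are given as a rotation vector (axis times angle).
In Python, from cell import env gives the robot as it stands. The module is installed in compiled form; this text tells all that it offers.
- The arm moves only by the tool step_arm, never from a script. Its argument "deltas" is a list of rows, each a list of 7 numbers: the turn, a rotation vector about the world's x, y, z in rad, then the shift along the world's x, y, z in m, then the opening, from 0 (shut) to 1 (fully open). In form: [[rx, ry, rz, dx, dy, dz, jaw], ...]. A call has 1 to 10 rows; each row shifts and turns the commanded pose from where the row before left it; what a row does not reach is not made up. A row lasts 1/10 s, in which the tool goes at most 50 mm and 8.59 degrees, less where a joint would pass 70% of its speed; a pose out of reach is approached as far as the arm can. A call is refused whole if a number of a shift passes 0.05 or a number of a turn 0.15, either way. A call with a gripper value outside its range is refused whole. The fingers move at their own pace and stop on an object; "force" is the grip in N (left out, the last holds). Time passes only in rows, so rows that do not move let the fingers close. It gives the time, the measured TCP pose, the force, the opening and the grip force at its end, in the units of the state.
- env.state(): the state, without advancing time (a new reading comes with each control period).
- env.get_image(name): name is "side" or "top" or "wrist"; returns a dict with "pixels" (384x512x3 uint8, red, green, blue), "K" (3x3 intrinsics, pixels), "k1" (the pictures are not rectified: a ray, as slopes to the right and down, at radius r is drawn at 1 + k1 r^2 times it, then the intrinsics apply), "R" (3x3) and "t" (3): a world point X has camera coordinates R X + t. Camera axes: x right, y down, z forward; pixel columns grow to the right and rows downward; lengths in m; the calibration is good to about 2 mm. A picture is of the moment at which its call begins. There is no depth.
- env.sign_off(): hands the job in; it is judged then, once.
The state is a dict: "clock": time; "joint_positions": joint angles; "dq": joint speeds; "effort": joint torques, N m; "ee_pos": TCP position; "orientation": TCP orientation; "force": force on the tool from outside, world axes, zero at the start; "wrist_torque": the same for the moment, N m; "opening": opening from 0.0 (shut) to 1.0 (fully open); "gripper_force": force on a finger pad.
Only numpy, scipy, OpenCV 4.12 (cv2) and the standard library are available. Lean on these libraries where they do the work, as an engineer would, in place of code of your own. Each camera call takes 0.05 s, during which the arm holds its last target. There are 200 camera calls.

## Working session

There is one attempt and no reset: what is moved stays moved. The work goes in short steps, Python scripts to look and compute and a tool call to move; the robot and the scene stay as the last step left them, time stands still between calls to the robot, and variables do not carry over. Pictures are saved under pics/ and viewed, at most 14 in all, crops included, and the job is handed in when it is done.

Besides the shell and the picture viewer there is one more tool, called as name(argument=value, ...), one argument or row to a line, values as JSON. step_arm: Moves the arm, as the interface text tells. Its arguments: {"type":"object","properties":{"deltas":{"type":"array"},"force":{"type":"number"}},"required":["deltas"]}

```bash
mkdir -p pics
cat > h.py <<'E'
import numpy as np, cv2
from cell import env
def shot(n,f):
    g=env.get_image(n); cv2.imwrite(f'pics/{f}.png',g['pixels'][:,:,::-1]); np.savez(f'{f}.npz',**g); return g
def px2w(g,u,v,z):
    K,k1,R,t=g['K'],float(g['k1']),g['R'],g['t']
    d=np.array([(u-K[0,2])/K[0,0],(v-K[1,2])/K[1,1]]);s=d.copy()
    for _ in range(20): s=d/(1+k1*(s@s))
    r=R.T@np.array([s[0],s[1],1]);c=-R.T@t
    return c+r*(z-c[2])/r[2]
def w2px(g,X):
    K,k1,R,t=g['K'],float(g['k1']),g['R'],g['t']
    p=R@np.array(X)+t;s=p[:2]/p[2];s=s*(1+k1*(s@s))
    return np.array([K[0,0]*s[0]+K[0,2],K[1,1]*s[1]+K[1,2]])
E
python3 - <<'E'
from h import *
a=shot('top','top0');b=shot('side','side0')
cv2.imwrite('pics/top0b.png',cv2.resize(a['pixels'][:,:,::-1],(800,600),interpolation=cv2.INTER_CUBIC))
cv2.imwrite('pics/side0b.png',cv2.resize(b['pixels'][:,:,::-1],(800,600),interpolation=cv2.INTER_CUBIC))
print(env.state()); print(a['k1'],-a['R'].T@a['t'],-b['R'].T@b['t'])
E
```

```text
{'clock': 0.1, 'joint_positions': array([ 1.11572514e+00,  5.27771336e-02,  1.40159829e+00,  1.72446988e-05,
        1.68859735e+00, -7.03095897e-02]), 'dq': array([-0.00114319, -0.00053559, -0.00207733, -0.00057673, -0.00075264,
        0.00023852]), 'effort': array([ 1.23970050e-03, -3.82582784e+01, -3.60985494e+01, -8.86414841e-05,
        4.78138943e-03,  1.00103776e-05]), 'ee_pos': array([0.19691729, 0.48639134, 0.23056746]), 'orientation': array([-6.00586009e-01, -3.08326789e+00,  2.08628682e-03]), 'force': array([ 0.12389512,  0.47436718, -0.60758195]), 'wrist_torque': array([0.00458378, 0.03327108, 0.04528152]), 'gripper_force': 0.0, 'opening': 0.9962440798890884}
0.010812388173380875 [ 0.34785377 -0.0190774   1.14049112] [ 0.39383513 -1.28992715  0.88214305]
```

View pics/top0b.png

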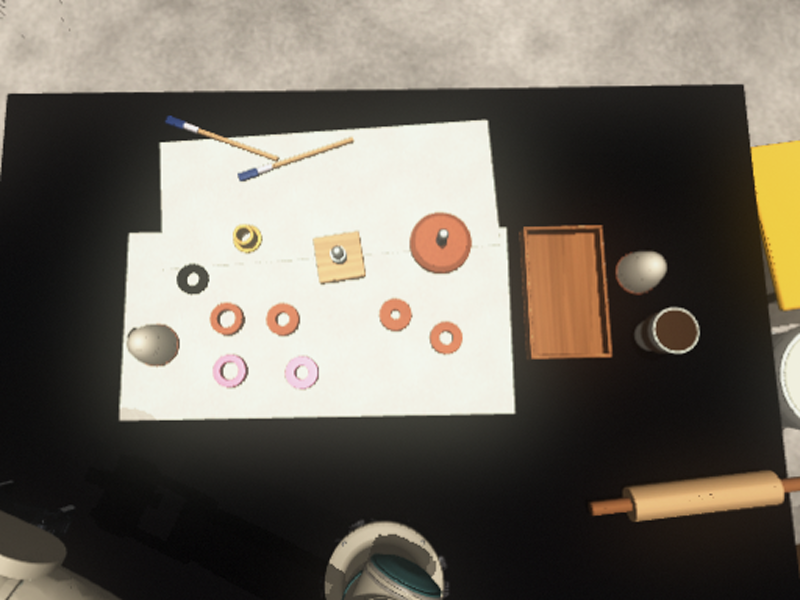

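View pics/side0b.png

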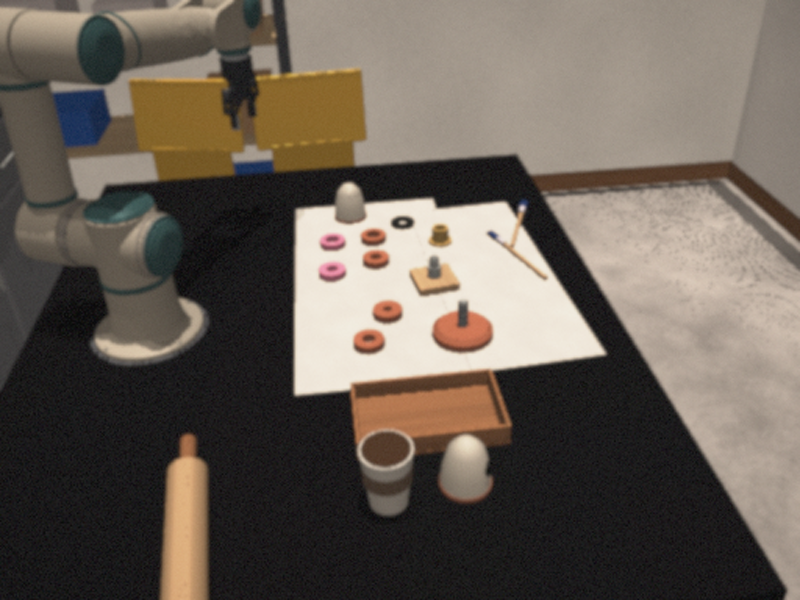

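The top view shows four terracotta rings, at (227,319), (283,320), (395,315) and (445,338) in the 800-px view. Pink look-alikes at (230,371) and (302,372) stay put. The washer is at (192,279), the bushing at (247,238), the gauge at (338,255), the plinth at (440,242) and the tray at (567,292).

Next I'll crop for a closer look and measure.

Run:
```python
from h import *
g=dict(np.load('top0.npz'));p=g['pixels'][:,:,::-1]
c=p[130:250,95:315]
cv2.imwrite('pics/crop1.png',cv2.resize(c,None,fx=3.6,fy=3.6,interpolation=cv2.INTER_CUBIC))
hsv=cv2.cvtColor(p,cv2.COLOR_BGR2HSV)
def W(u,v,z): return np.round(px2w(g,u*.64,v*.64,z),4)
def outer(name,u,v,z,mask,d):
    x,y=int(u*.64),int(v*.64)
    m=np.zeros_like(mask);m[y-26:y+27,x-26:x+27]=mask[y-26:y+27,x-26:x+27]
    cs,h=cv2.findContours(m,cv2.RETR_CCOMP,cv2.CHAIN_APPROX_NONE)
    i=max(range(len(cs)),key=lambda i:cv2.contourArea(cs[i]));e=cv2.fitEllipse(cs[i])
    hole=[cv2.contourArea(cs[j]) for j in range(len(cs)) if h[0][j][3]==i]
    w=px2w(g,*e[0],z)
    print(name,e,hole,np.round(w,4),'r',np.hypot(w[0],w[1]).round(3))
sat=((hsv[...,1]>110)&((hsv[...,0]<14)|(hsv[...,0]>172))).astype(np.uint8)
for n,u,v in [('A',227,319),('B',283,320),('C',395,315),('D',445,338)]: outer(n,u,v,.016,sat,62)
outer('plinth',440,242,.025,sat,120)
dark=(hsv[...,2]<90).astype(np.uint8)
outer('washer',192,279,.009,dark,60)
br=((hsv[...,1]>110)&(hsv[...,0]>=14)&(hsv[...,0]<40)).astype(np.uint8)
outer('bush',247,238,.008,br,56)
print('tray',W(524,226,.04),W(605,226,.04),W(611,357,.04),W(530,359,.04))
print('block',W(313,238,.02),W(359,231,.02),W(366,276,.02),W(321,284,.02))
print('bolttip',W(443,230,.083),'gaugetip',W(338,251,.072))
print('bell',W(153,345,0.03),W(641,272,.03),'cup',W(674,331,.108))
print('pink',W(230,371,.01),W(302,372,.01))
```

```text
A ((144.54266357421875, 203.55438232421875), (18.794797897338867, 19.7266902923584), 60.73505783081055) [129.5] [0.4792 0.2912 0.016 ] r 0.561
B ((180.5, 204.0), (18.609914779663086, 19.362276077270508), 83.64019775390625) [79.5] [0.4761 0.185  0.016 ] r 0.511
C ((252.65289306640625, 201.03150939941406), (18.746625900268555, 19.112287521362305), 95.84143829345703) [43.0] [ 0.4815 -0.0287  0.016 ] r 0.482
D ((285.2535095214844, 215.8690185546875), (18.982696533203125, 19.258079528808594), 120.8772201538086) [81.0] [ 0.4359 -0.1242  0.016 ] r 0.453
plinth ((281.5577392578125, 155.04954528808594), (36.995277404785156, 37.61054992675781), 102.77758026123047) [89.0] [ 0.6179 -0.1177  0.025 ] r 0.629
washer ((123.04354858398438, 178.42840576171875), (17.42284393310547, 18.75436019897461), 84.5644760131836) [75.5] [0.557  0.3593 0.009 ] r 0.663
bush ((157.70631408691406, 152.20281982421875), (15.883927345275879, 17.062519073486328), 115.16141510009766) [2.0, 2.0, 62.0, 74.5] [0.6366 0.2574 0.008 ] r 0.687
tray [ 0.6435 -0.2773  0.04  ] [ 0.641  -0.4314  0.04  ] [ 0.3928 -0.4252  0.04  ] [ 0.3915 -0.2759  0.04  ]
block [0.6313 0.1265 0.02  ] [0.6438 0.0377 0.02  ] [0.5552 0.0251 0.02  ] [0.5411 0.111  0.02  ]
bolttip [ 0.6267 -0.1188  0.083 ] gaugetip [0.593  0.0739 0.072 ]
bell [0.4296 0.4205 0.03  ] [ 0.5528 -0.4973  0.03  ] cup [ 0.4333 -0.5127  0.108 ]
pink [0.3798 0.2825 0.01  ] [0.3756 0.1475 0.01  ]
```

View pics/crop1.png

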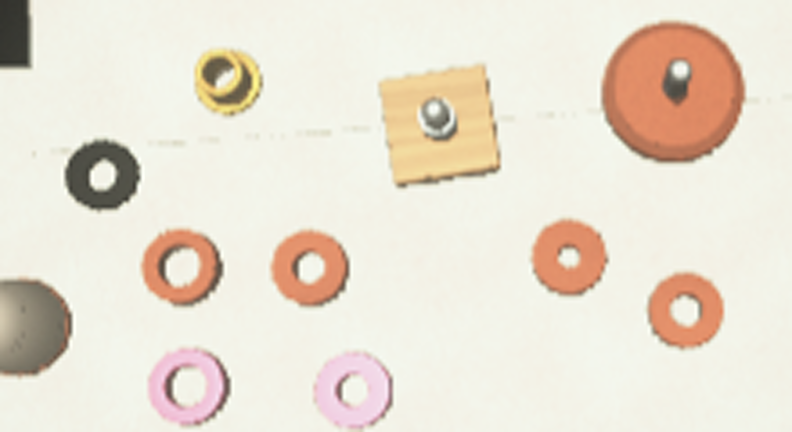

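Bore sizes in the crop look like: A (181,267) wide, B (311,267) good, C (569,257) tight, D (685,310) good. The pink rings at (190,386) and (353,390) are the look-alikes, so I'll leave them. I'll check each ring on the gauge, starting with B.

step_arm(
  deltas=[
    [0, 0, 0, 0.04, -0.043, 0, 1],
    [0, 0, 0, 0.04, -0.043, 0, 1],
    [0, 0, 0, 0.04, -0.043, 0, 1],
    [0, 0, 0, 0.04, -0.043, 0, 1],
    [0, 0, 0, 0.04, -0.043, 0, 1],
    [0, 0, 0, 0.04, -0.043, 0, 1],
    [0, 0, 0, 0.04, -0.043, 0, 1],
    [0, 0, 0, 0, 0, 0, 1],
    [0, 0, 0, 0, 0, 0, 1],
  ],
  force=30,
)

```text
clock: 1.0
ee_pos: [0.4357, 0.2296, 0.2308]
orientation: [-0.604, -3.082, 0.001]
force: [-0.7, -0.6, -0.4]
opening: 0.999
gripper_force: 0.0
```

Run:
```python
from h import *
g=shot('wrist','w1'); s=env.state()
cv2.imwrite('pics/w1b.png',cv2.resize(g['pixels'][:,:,::-1],(800,600)))
print(s['ee_pos'],s['orientation'],s['joint_positions'],-g['R'].T@g['t'],g['R'])
for n,X in dict(B=(.476,.185,.018),gt=(.595,.073,.072),tcp=s['ee_pos']).items(): print(n,w2px(g,X)/.64)
```

```text
[0.43513451 0.2304801  0.23090652] [-6.01259994e-01 -3.08247430e+00  1.94973985e-04] [ 4.11822253e-01 -3.95588049e-02  1.49368901e+00  4.84045157e-04
  1.68837687e+00 -7.73640005e-01] [0.36944479 0.25561118 0.37374249] [[ 3.78885818e-01  9.25443383e-01  2.86988429e-04]
 [ 8.86756677e-01 -3.63135783e-01  2.85998249e-01]
 [ 2.64779403e-01 -1.08106192e-01 -9.58230097e-01]]
B [366.76679798 322.33978424]
gt [295.37610269 518.99079905]
tcp [401.62984329 376.88585215]
```

View pics/w1b.png

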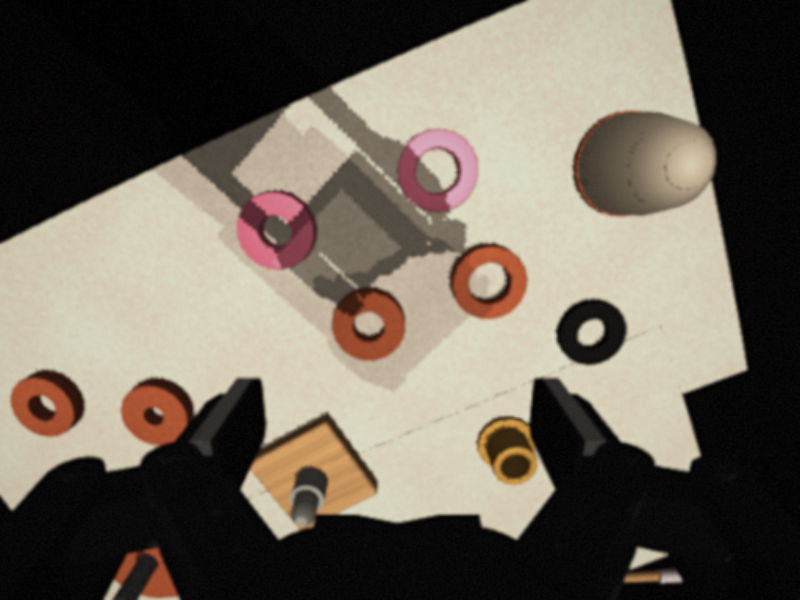

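Wrist view: B is at (368,324), within 2 px of the prediction, so the calibration agrees. The gauge tip is at about (303,522) and its shoulder ring at about (309,492).

Run:
```python
from h import *
g=dict(np.load('w1.npz'))
for n,u,v,z in [('B',368,324,.018),('A',489,281,.018),('C',156,411,.018),('D',46,403,.018),('gt',303,522,.072),('gsh',309,494,.046),('bush top',516,466,.04),('washer',592,331,.01)]: print(n,px2w(g,u*.64,v*.64,z).round(4))
```

```text
B [0.4777 0.1854 0.018 ]
A [0.481  0.2904 0.018 ]
C [ 0.4819 -0.0241  0.018 ]
D [ 0.4371 -0.117   0.018 ]
gt [0.6001 0.0775 0.072 ]
gsh [0.5943 0.0806 0.046 ]
bush top [0.6402 0.2567 0.04  ]
washer [0.5592 0.3594 0.01  ]
```

step_arm(
  deltas=[
    [0, 0, 0, 0.02, -0.0225, -0.02, 1],
    [0, 0, 0, 0.02, -0.0225, -0.02, 1],
    [0, 0, 0, 0, 0, -0.045, 1],
    [0, 0, 0, 0, 0, -0.045, 1],
    [0, 0, 0, 0, 0, -0.03, 1],
    [0, 0, 0, 0, 0, 0, 1],
  ],
)

```text
clock: 1.65
ee_pos: [0.4717, 0.1859, 0.0666]
orientation: [-0.595, -3.076, 0.007]
force: [0.6, 0.5, 0.6]
opening: 1.001
gripper_force: 0.0
```

step_arm(
  deltas=[
    [0, 0, 0, 0.005, 0, -0.035, 1],
    [0, 0, 0, 0, 0, -0.022, 1],
    [0, 0, 0, 0, 0, -0.006, 1],
    [0, 0, 0, 0, 0, 0, 1],
  ],
)

```text
clock: 2.05
ee_pos: [0.4806, 0.1862, 0.0094]
orientation: [0.599, 3.084, 0.001]
force: [0.5, -0.3, 0.3]
opening: 0.996
gripper_force: 0.0
```

step_arm(
  deltas=[
    [0, 0, 0, 0, 0, 0, 0.5],
    [0, 0, 0, 0, 0, 0, 0.5],
    [0, 0, 0, 0, 0, 0, 0.5],
    [0, 0, 0, 0, 0, 0, 0.5],
    [0, 0, 0, 0, 0, 0, 0.5],
  ],
  force=30,
)

```text
clock: 2.55
ee_pos: [0.4817, 0.186, 0.0111]
orientation: [0.6, 3.081, 0.003]
force: [-5.0, -0.6, 8.7]
opening: 0.684
gripper_force: 30.0
```

step_arm(
  deltas=[
    [0, 0, 0, 0, 0, 0.01, 0.5],
    [0, 0, 0, 0, 0, 0.03, 0.5],
    [0, 0, 0, 0, 0, 0.04, 0.5],
    [0, 0, 0, 0, 0, 0.04, 0.5],
    [0, 0, 0, 0, 0, 0, 0.5],
    [0, 0, 0, 0, 0, 0, 0.5],
  ],
)

```text
clock: 3.15
ee_pos: [0.481, 0.1856, 0.1301]
orientation: [0.6, 3.081, 0.003]
force: [-0.0, -0.3, -2.0]
opening: 0.683
gripper_force: 32.6
```

Run:
```python
from h import *
g=shot('wrist','w2'); s=env.state()
cv2.imwrite('pics/w2b.png',cv2.resize(g['pixels'][:,:,::-1],(800,600)))
print(s['ee_pos'],s['orientation'],s['force'],s['opening'])
```

```text
[0.48024381 0.18529952 0.12838551] [6.00717471e-01 3.08350300e+00 2.15920896e-04] [-0.00194487 -0.74071289 -1.34243201] 0.6861887940585735
```

View pics/w2b.png

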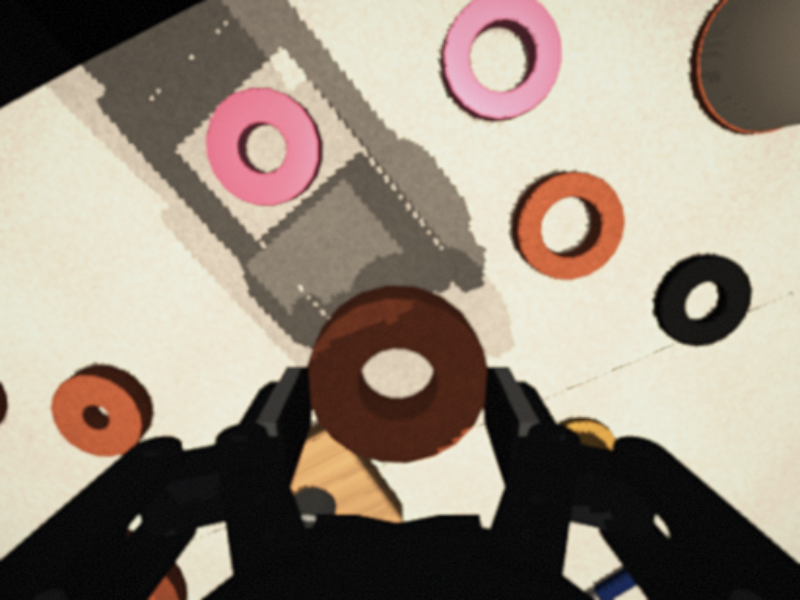

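The ring is held level with its bore centre at (398,374). Before threading I need the gauge and bolt axes more exactly, so I'll combine enlarged top and side crops.

Run:
```python
from h import *
t=dict(np.load('top0.npz'));s=dict(np.load('side0.npz'));w=dict(np.load('w2.npz'))
def cr(g,u0,v0): return cv2.resize(g['pixels'][v0:v0+37,u0:u0+50,::-1],(400,296),interpolation=cv2.INTER_LINEAR)
im=np.vstack([np.hstack([cr(t,192,144),cr(t,258,132)]),np.hstack([cr(s,253,155),cr(s,271,188)])])
cv2.imwrite('pics/crop2.png',im)
c=px2w(w,398*.64,374*.64,.1356);print('ring c',c,c-env.state()['ee_pos'])
```

```text
ring c [0.47653135 0.18664719 0.1356    ] [-0.00371246  0.00134768  0.00721449]
```

View pics/crop2.png

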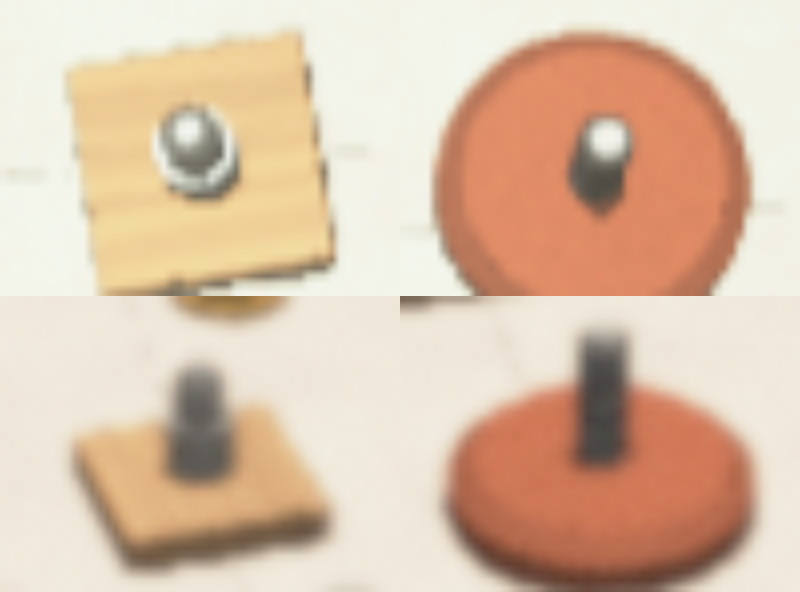

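Run:
```python
from h import *
from scipy.optimize import least_squares
t=dict(np.load('top0.npz'));s=dict(np.load('side0.npz'))
f=lambda u0,v0,x,y:(u0+(x+.5)/8-.5, v0+(y+.5)/8-.5)
obs={'gauge':[(t,*f(192,144,188,127),.072),(t,*f(192,144,196,154),.046),(s,*f(253,155,199,74),.072),(s,*f(253,155,199,136),.046)],
'bolt':[(t,*f(258,132,208,136),.082),(t,*f(258,132,198,190),.025),(s,*f(271,188,204,38),.083),(s,*f(271,188,200,164),.025)]}
for n,o in obs.items():
    F=lambda p:np.concatenate([w2px(g,[p[0],p[1],z])-[u,v] for g,u,v,z in o])
    r=least_squares(F,[.6,0]);print(n,r.x.round(4),r.fun.round(2))
    for g,u,v,z in o: print(px2w(g,u,v,z).round(4))
```

```text
gauge [0.5953 0.0755] [ 0.69  0.42  0.48 -0.96 -0.42 -0.69 -0.37 -1.76]
[0.5966 0.0775 0.072 ]
[0.5924 0.0769 0.046 ]
[0.596  0.0708 0.072 ]
[0.5948 0.0641 0.046 ]
bolt [ 0.6215 -0.1201] [ 0.44  0.51  0.02 -1.44 -0.58 -0.32 -0.36 -0.28]
[ 0.623  -0.1189  0.082 ]
[ 0.6171 -0.1199  0.025 ]
[ 0.6229 -0.1221  0.083 ]
[ 0.6223 -0.1217  0.025 ]
```

step_arm(
  deltas=[
    [0, 0, 0, 0.0296, -0.0276, 0, 0.5],
    [0, 0, 0, 0.0296, -0.0276, 0, 0.5],
    [0, 0, 0, 0.0296, -0.0276, 0, 0.5],
    [0, 0, 0, 0.0296, -0.0276, 0, 0.5],
    [0, 0, 0, 0, 0, 0, 0.5],
    [0, 0, 0, 0, 0, 0, 0.5],
  ],
)

```text
clock: 3.8
ee_pos: [0.5982, 0.0743, 0.1261]
orientation: [-0.602, -3.079, 0.001]
force: [0.3, -0.1, -1.2]
opening: 0.689
gripper_force: 32.6
```

Run:
```python
from h import *
g=shot('wrist','w3'); b=shot('side','s3');t=shot('top','t3');s=env.state();e=s['ee_pos'];print(e)
# predicted positions
R=lambda g,X,k:w2px(g,X)
im=cv2.resize(g['pixels'][:,:,::-1],(533,400))
u,v=w2px(b,[.595,.076,.09]).astype(int);c1=cv2.resize(b['pixels'][v-25:v+25,u-16:u+17,::-1],(264,400))
cv2.imwrite('pics/w3b.png',np.hstack([im,c1]))
```

```text
[0.59796403 0.07578979 0.12768272]
```

View pics/w3b.png

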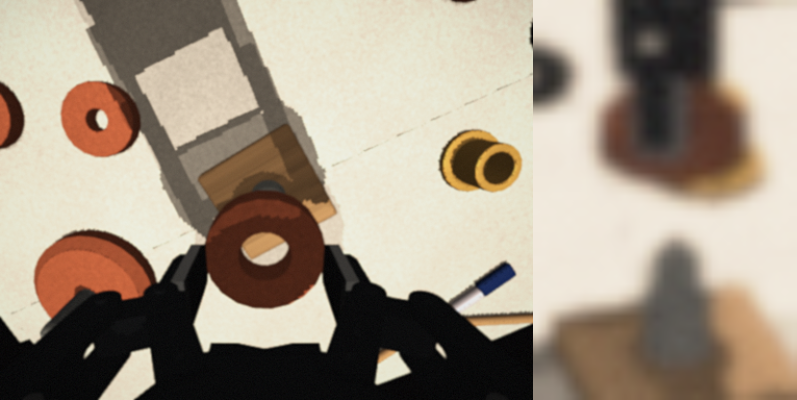

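step_arm(
  deltas=[
    [0, 0, 0, 0, 0, -0.02, 0.5],
    [0, 0, 0, 0, 0, -0.015, 0.5],
    [0, 0, 0, 0, 0, -0.008, 0.5],
    [0, 0, 0, 0, 0, -0.004, 0.5],
    [0, 0, 0, 0, 0, 0, 0.5],
  ],
)

```text
clock: 4.45
ee_pos: [0.5985, 0.0752, 0.0809]
orientation: [-0.6, -3.083, 0.0]
force: [-0.3, 0.7, -0.4]
opening: 0.688
gripper_force: 32.6
```

step_arm(
  deltas=[
    [0, 0, 0, 0, 0, -0.004, 0.5],
    [0, 0, 0, 0, 0, -0.004, 0.5],
    [0, 0, 0, 0, 0, 0, 0.5],
  ],
)

```text
clock: 4.75
ee_pos: [0.5986, 0.0749, 0.0729]
orientation: [-0.601, -3.083, 0.0]
force: [-0.0, -0.0, -0.6]
opening: 0.681
gripper_force: 32.6
```

step_arm(
  deltas=[
    [0, 0, 0, 0, 0, -0.005, 0.5],
    [0, 0, 0, 0, 0, -0.005, 0.5],
    [0, 0, 0, 0, 0, -0.003, 0.5],
    [0, 0, 0, 0, 0, 0, 0.5],
  ],
)

```text
clock: 5.15
ee_pos: [0.5985, 0.075, 0.0595]
orientation: [-0.6, -3.083, 0.0]
force: [0.1, 0.3, -0.5]
opening: 0.682
gripper_force: 32.6
```

step_arm(
  deltas=[
    [0, 0, 0, 0, 0, -0.002, 0.5],
    [0, 0, 0, 0, 0, -0.001, 0.5],
    [0, 0, 0, 0, 0, 0, 0.5],
  ],
)

```text
clock: 5.45
ee_pos: [0.5989, 0.075, 0.0575]
orientation: [0.601, 3.083, 0.0]
force: [0.6, -0.3, -0.1]
opening: 0.681
gripper_force: 32.6
```

step_arm(
  deltas=[
    [0, 0, 0, 0, 0, -0.001, 0.5],
    [0, 0, 0, 0, 0, -0.001, 0.5],
    [0, 0, 0, 0, 0, 0, 0.5],
  ],
)

```text
clock: 5.75
ee_pos: [0.5991, 0.0749, 0.0572]
orientation: [0.6, 3.083, 0.0]
force: [-6.6, -0.5, 9.2]
opening: 0.684
gripper_force: 34.4
```

step_arm(
  deltas=[
    [0, 0, 0, 0, 0, -0.001, 0.5],
    [0, 0, 0, 0, 0, 0, 0.5],
  ],
)

```text
clock: 5.95
ee_pos: [0.5992, 0.0749, 0.0571]
orientation: [0.6, 3.082, 0.0]
force: [-8.1, -1.1, 14.1]
opening: 0.682
gripper_force: 35.2
```

B stopped on the shoulder at TCP z = 0.057, so it is good. On to the bolt.

step_arm(
  deltas=[
    [0, 0, 0, 0, 0, 0.005, 0.5],
    [0, 0, 0, 0, 0, 0.03, 0.5],
    [0, 0, 0, 0, 0, 0.04, 0.5],
    [0, 0, 0, 0.0053, -0.0393, 0, 0.5],
    [0, 0, 0, 0.0053, -0.0393, 0, 0.5],
    [0, 0, 0, 0.0053, -0.0393, 0, 0.5],
    [0, 0, 0, 0.0053, -0.0393, 0, 0.5],
    [0, 0, 0, 0.0053, -0.0393, 0, 0.5],
    [0, 0, 0, 0, 0, 0, 0.5],
    [0, 0, 0, 0, 0, 0, 0.5],
  ],
)

```text
clock: 6.95
ee_pos: [0.6252, -0.1221, 0.1289]
orientation: [-0.603, -3.083, -0.001]
force: [-0.0, 0.3, -1.2]
opening: 0.688
gripper_force: 35.2
```

Run:
```python
from h import *
g=shot('wrist','w4'); b=shot('side','s4');s=env.state();e=s['ee_pos'];print(e,s['force'])
im=cv2.resize(g['pixels'][:,:,::-1],(533,400))
u,v=w2px(b,[.622,-.12,.09]).astype(int);c1=cv2.resize(b['pixels'][v-25:v+25,u-16:u+17,::-1],(264,400))
cv2.imwrite('pics/w4b.png',np.hstack([im,c1]))
```

```text
[ 0.62530249 -0.12051718  0.12912051] [0.33297293 0.03237188 0.01558421]
```

View pics/w4b.png

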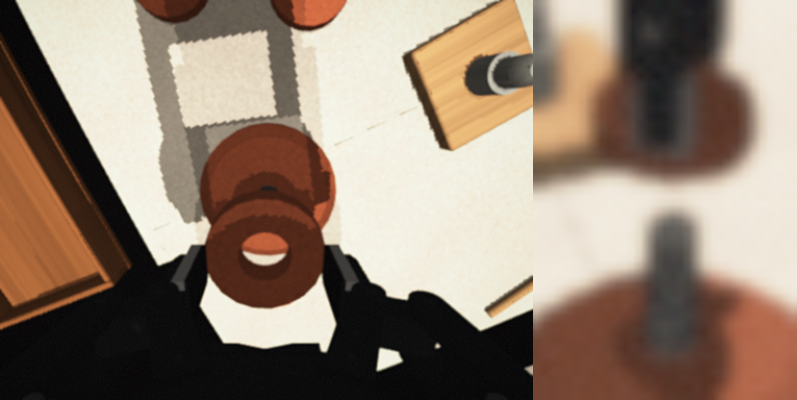

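Side crop: the ring and bolt share the same axis, ring at x≈675 and bolt at x≈675. Lowering.

step_arm(
  deltas=[
    [0, 0, 0, 0, 0, -0.02, 0.5],
    [0, 0, 0, 0, 0, -0.012, 0.5],
    [0, 0, 0, 0, 0, -0.005, 0.5],
    [0, 0, 0, 0, 0, -0.005, 0.5],
    [0, 0, 0, 0, 0, -0.004, 0.5],
    [0, 0, 0, 0, 0, 0, 0.5],
  ],
)

```text
clock: 7.65
ee_pos: [0.6252, -0.1214, 0.083]
orientation: [-0.6, -3.083, -0.0]
force: [-0.9, -0.1, -1.3]
opening: 0.68
gripper_force: 35.2
```

step_arm(
  deltas=[
    [0, 0, 0, 0, 0, -0.01, 0.5],
    [0, 0, 0, 0, 0, -0.01, 0.5],
    [0, 0, 0, 0, 0, -0.01, 0.5],
    [0, 0, 0, 0, 0, 0, 0.5],
  ],
)

```text
clock: 8.05
ee_pos: [0.624, -0.1212, 0.0506]
orientation: [-0.6, -3.079, -0.0]
force: [-0.5, -0.7, -0.9]
opening: 0.687
gripper_force: 35.2
```

step_arm(
  deltas=[
    [0, 0, 0, 0, 0, -0.008, 0.5],
    [0, 0, 0, 0, 0, -0.004, 0.5],
    [0, 0, 0, 0, 0, -0.002, 0.5],
    [0, 0, 0, 0, 0, -0.001, 0.5],
    [0, 0, 0, 0, 0, 0, 0.5],
  ],
)

```text
clock: 8.55
ee_pos: [0.6254, -0.1215, 0.0384]
orientation: [0.601, 3.083, 0.0]
force: [-0.1, 0.1, -0.1]
opening: 0.681
gripper_force: 35.2
```

step_arm(
  deltas=[
    [0, 0, 0, 0, 0, -0.001, 0.5],
    [0, 0, 0, 0, 0, 0, 0.5],
  ],
)

```text
clock: 8.75
ee_pos: [0.6254, -0.1215, 0.0374]
orientation: [0.601, 3.083, 0.0]
force: [-0.9, -0.1, -0.8]
opening: 0.686
gripper_force: 35.2
```

step_arm(
  deltas=[
    [0, 0, 0, 0, 0, -0.001, 0.5],
    [0, 0, 0, 0, 0, -0.0005, 0.5],
    [0, 0, 0, 0, 0, 0, 0.5],
  ],
)

```text
clock: 9.05
ee_pos: [0.6255, -0.1216, 0.0364]
orientation: [0.601, 3.083, 0.0]
force: [-1.1, 0.3, 3.3]
opening: 0.681
gripper_force: 35.9
```

step_arm(
  deltas=[
    [0, 0, 0, 0, 0, 0, 0.8],
    [0, 0, 0, 0, 0, 0, 1],
    [0, 0, 0, 0, 0, 0, 1],
    [0, 0, 0, 0, 0, 0, 1],
    [0, 0, 0, 0, 0, 0.03, 1],
    [0, 0, 0, 0, 0, 0.045, 1],
    [0, 0, 0, 0, 0, 0.045, 1],
    [0, 0, 0, -0.037, 0, 0, 1],
    [0, 0, 0, -0.037, 0, 0, 1],
    [0, 0, 0, -0.037, 0, 0, 1],
  ],
)

```text
clock: 10.05
ee_pos: [0.5131, -0.1215, 0.1559]
orientation: [0.6, 3.083, -0.0]
force: [0.6, -0.8, -0.8]
opening: 0.995
gripper_force: 0.0
```

step_arm(
  deltas=[
    [0, 0, 0, -0.037, 0, 0, 1],
    [0, 0, 0, -0.036, 0, 0, 1],
    [0, 0, 0, 0, 0, 0, 1],
    [0, 0, 0, 0, 0, 0, 1],
  ],
)

```text
clock: 10.45
ee_pos: [0.4413, -0.1216, 0.1563]
orientation: [0.601, 3.082, -0.0]
force: [0.5, 0.0, 0.7]
opening: 0.996
gripper_force: 0.0
```

```bash
cat >> h.py <<'E'
def rings(g,z=.018,lo=110,verbose=True):
    """terracotta blobs with one hole: bore-top centre -> world"""
    p=g['pixels'];h=cv2.cvtColor(p,cv2.COLOR_RGB2HSV)
    m=((h[...,1]>lo)&((h[...,0]<14)|(h[...,0]>176))&(h[...,2]>60)).astype(np.uint8)
    cs,hi=cv2.findContours(m,cv2.RETR_CCOMP,cv2.CHAIN_APPROX_NONE)
    for i,c in enumerate(cs):
        if hi[0][i][3]<0 and cv2.contourArea(c)>150:
            hh=[cv2.contourArea(cs[j]) for j in range(len(cs)) if hi[0][j][3]==i and cv2.contourArea(cs[j])>20]
            e=cv2.fitEllipse(c);w=px2w(g,*e[0],z)
            print(np.round(e[0],1),np.round(e[1],1),hh,w.round(4))
E
python3 - <<'E'
from h import *
g=shot('wrist','w5');t=shot('top','t5');s=env.state();print(s['ee_pos'],s['force'])
print('wrist');rings(g);print('top');rings(t,.016)
cv2.imwrite('pics/w5b.png',np.hstack([cv2.resize(x['pixels'][:,:,::-1],(400,300)) for x in (g,t)]))
E
```

```text
[ 0.4421871  -0.12165463  0.15626875] [ 1.04703286  0.03300239 -0.62089007]
wrist
[ 98.8 364.6] [16.  43.6] [] [ 0.5919 -0.3987  0.018 ]
[  9.3 301. ] [ 5.6 40.6] [] [ 0.4688 -0.4509  0.018 ]
[309.  305.4] [62.9 86.4] [] [ 0.6038 -0.1202  0.018 ]
[ 65.1 253.4] [ 88.5 112.9] [] [ 0.44   -0.3476  0.018 ]
[354.5 184.1] [55.9 60.5] [240.0] [ 0.4836 -0.0306  0.018 ]
[251.  177.3] [59.2 59.6] [582.0] [ 0.4379 -0.1244  0.018 ]
top
[391.1 323.8] [ 9.  32.3] [] [ 0.1255 -0.4145  0.016 ]
[432.2 211. ] [23.1 25.5] [] [ 0.4434 -0.5595  0.016 ]
[144.5 203.5] [18.7 19.7] [128.0] [0.4793 0.2912 0.016 ]
[252.6 201.1] [18.8 19.1] [42.0] [ 0.4813 -0.0287  0.016 ]
[363. 187.] [ 58.  104.6] [297.0] [ 0.5183 -0.359   0.016 ]
[281.3 153.1] [32.6 39.4] [81.0] [ 0.6262 -0.1179  0.016 ]
```

View pics/w5b.png

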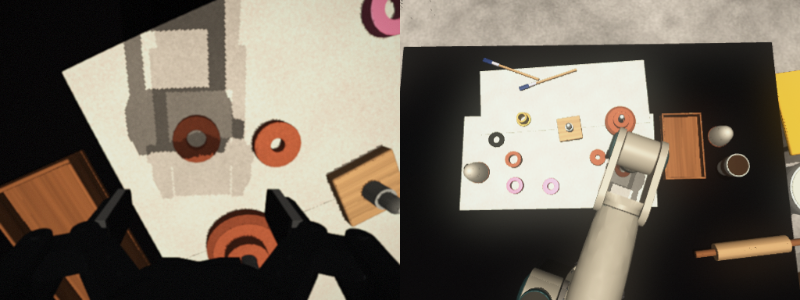

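D is at (.438,-.124); B sits on the plinth. Picking D.

step_arm(
  deltas=[
    [0, 0, 0, -0.004, -0.003, -0.04, 1],
    [0, 0, 0, 0, 0, -0.045, 1],
    [0, 0, 0, 0, 0, -0.04, 1],
    [0, 0, 0, 0, 0, -0.015, 1],
    [0, 0, 0, 0, 0, -0.006, 1],
    [0, 0, 0, 0, 0, 0, 1],
  ],
)

```text
clock: 11.15
ee_pos: [0.4378, -0.1245, 0.0095]
orientation: [-0.6, -3.083, -0.0]
force: [-0.2, 0.6, -0.7]
opening: 1.001
gripper_force: 0.0
```

step_arm(
  deltas=[
    [0, 0, 0, 0, 0, 0, 0.5],
    [0, 0, 0, 0, 0, 0, 0.5],
    [0, 0, 0, 0, 0, 0, 0.5],
    [0, 0, 0, 0, 0, 0, 0.5],
    [0, 0, 0, 0, 0, 0, 0.5],
  ],
  force=32,
)

```text
clock: 11.65
ee_pos: [0.4387, -0.1248, 0.0122]
orientation: [0.6, 3.08, -0.0]
force: [-2.4, 2.5, 10.5]
opening: 0.681
gripper_force: 32.3
```

step_arm(
  deltas=[
    [0, 0, 0, 0, 0, 0.01, 0.5],
    [0, 0, 0, 0, 0, 0.03, 0.5],
    [0, 0, 0, 0, 0, 0.04, 0.5],
    [0, 0, 0, 0, 0, 0.04, 0.5],
    [0, 0, 0, 0, 0, 0, 0.5],
    [0, 0, 0, 0, 0, 0, 0.5],
  ],
)

```text
clock: 12.25
ee_pos: [0.438, -0.1248, 0.1316]
orientation: [0.6, 3.08, -0.001]
force: [0.6, -0.1, -0.9]
opening: 0.5
gripper_force: 0.0
```

```bash
cat >> h.py <<'E'
def held(g,h):
    """centre of held ring top, by the blob at the expected spot; h: top above TCP"""
    e=env.state()['ee_pos']; z=e[2]+h
    p=g['pixels'];s=cv2.cvtColor(p,cv2.COLOR_RGB2HSV)
    u,v=w2px(g,[e[0],e[1],z])
    m=((s[...,1]>110)&((s[...,0]<14)|(s[...,0]>172))).astype(np.uint8)
    cs,hi=cv2.findContours(m,cv2.RETR_CCOMP,cv2.CHAIN_APPROX_NONE)
    for i,c in enumerate(cs):
        if cv2.contourArea(c)>300:
            q=cv2.fitEllipse(c)
            if np.hypot(q[0][0]-u,q[0][1]-v)<45: print('hole' if hi[0][i][3]>=0 else 'outer',np.round(q,1) if 0 else [np.round(x,1) for x in q],(px2w(g,*q[0],z)-e).round(4))
    print('TCP',e.round(4))
E
python3 - <<'E'
from h import *
held(dict(np.load('w3.npz')),.007)
g=shot('wrist','w6');held(g,.007)
E
```

```text
TCP [ 0.438  -0.1248  0.1316]
TCP [ 0.4373 -0.1246  0.13  ]
```

The grasp slipped: the opening reads 0.5 after the lift. I'll see where D is.

Run:
```python
from h import *
g=dict(np.load('w6.npz'));rings(g);b=shot('side','s6')
u,v=w2px(b,[.438,-.124,.05]).astype(int)
cv2.imwrite('pics/w6b.png',np.hstack([cv2.resize(g['pixels'][:,:,::-1],(400,300)),cv2.resize(b['pixels'][v-30:v+30,u-40:u+40,::-1],(400,300))]))
```

```text
[138.5 360.6] [23.1 69.4] [] [ 0.581  -0.3277  0.018 ]
[357.9 346.6] [17.8 31.9] [] [ 0.6557 -0.0881  0.018 ]
[ 10.  334.9] [ 5.9 43.4] [] [ 0.4965 -0.4533  0.018 ]
[289.5 315.4] [29.7 43.5] [] [ 0.5849 -0.1447  0.018 ]
[ 54.6 268.9] [ 99.3 108.1] [] [ 0.4423 -0.3497  0.018 ]
[120.3 244.1] [  2.6 107. ] [] [ 0.4431 -0.2702  0.018 ]
[367.5 192.7] [60. 66.] [273.5] [ 0.4834 -0.0306  0.018 ]
[244.2 183.5] [64.3 65. ] [644.5] [ 0.4322 -0.1332  0.018 ]
```

View pics/w6b.png

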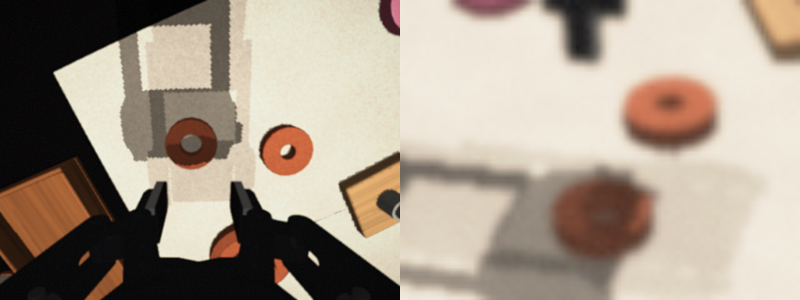

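D lies flat at (.432,-.133). I'll grip again, deeper and a bit firmer.

step_arm(
  deltas=[
    [0, 0, 0, -0.005, -0.0086, 0, 1],
    [0, 0, 0, 0, 0, 0, 1],
    [0, 0, 0, 0, 0, -0.04, 1],
    [0, 0, 0, 0, 0, -0.04, 1],
    [0, 0, 0, 0, 0, -0.03, 1],
    [0, 0, 0, 0, 0, -0.012, 1],
    [0, 0, 0, 0, 0, -0.003, 1],
    [0, 0, 0, 0, 0, -0.003, 1],
    [0, 0, 0, 0, 0, 0, 1],
  ],
)

```text
clock: 13.25
ee_pos: [0.4332, -0.1335, 0.003]
orientation: [0.6, 3.082, -0.0]
force: [-0.4, 0.4, 0.2]
opening: 0.999
gripper_force: 0.0
```

step_arm(
  deltas=[
    [0, 0, 0, 0, 0, 0, 0.75],
    [0, 0, 0, 0, 0, 0, 0.6],
    [0, 0, 0, 0, 0, 0, 0.6],
    [0, 0, 0, 0, 0, 0, 0.6],
    [0, 0, 0, 0, 0, 0, 0.6],
  ],
  force=40,
)

```text
clock: 13.75
ee_pos: [0.4331, -0.1334, 0.0036]
orientation: [0.6, 3.082, -0.0]
force: [-2.5, 2.4, 9.3]
opening: 0.713
gripper_force: 41.2
```

step_arm(
  deltas=[
    [0, 0, 0, 0, 0, 0.003, 0.6],
    [0, 0, 0, 0, 0, 0.003, 0.6],
    [0, 0, 0, 0, 0, 0, 0.6],
  ],
)

```text
clock: 14.05
ee_pos: [0.4326, -0.1332, 0.0083]
orientation: [0.601, 3.083, -0.0]
force: [0.1, -0.1, -1.4]
opening: 0.706
gripper_force: 43.4
```

step_arm(
  deltas=[
    [0, 0, 0, 0, 0, 0.035, 0.6],
    [0, 0, 0, 0, 0, 0.04, 0.6],
    [0, 0, 0, 0, 0, 0.04, 0.6],
    [0, 0, 0, 0.0272, 0.0349, 0, 0.6],
    [0, 0, 0, 0.0272, 0.0349, 0, 0.6],
    [0, 0, 0, 0.0272, 0.0349, 0, 0.6],
    [0, 0, 0, 0.0272, 0.0349, 0, 0.6],
    [0, 0, 0, 0.0272, 0.0349, 0, 0.6],
    [0, 0, 0, 0.0272, 0.0349, 0, 0.6],
    [0, 0, 0, 0, 0, 0, 0.6],
  ],
)

```text
clock: 15.05
ee_pos: [0.5968, 0.0803, 0.1211]
orientation: [-0.594, -3.083, -0.002]
force: [0.1, -0.3, -1.8]
opening: 0.706
gripper_force: 44.2
```

step_arm(
  deltas=[
    [0, 0, 0, 0, 0, -0.025, 0.6],
    [0, 0, 0, 0, 0, 0, 0.6],
    [0, 0, 0, 0, 0, 0, 0.6],
  ],
)

```text
clock: 15.35
ee_pos: [0.5949, 0.0758, 0.0974]
orientation: [-0.601, -3.082, 0.001]
force: [0.7, -0.8, -0.9]
opening: 0.709
gripper_force: 44.2
```

Run:
```python
from h import *
g=shot('wrist','w7');b=shot('side','s7');s=env.state();print(s['ee_pos'],s['force'])
u,v=w2px(b,[.595,.076,.09]).astype(int)
cv2.imwrite('pics/w7b.png',np.hstack([cv2.resize(g['pixels'][:,:,::-1],(533,400)),cv2.resize(b['pixels'][v-25:v+25,u-16:u+17,::-1],(264,400))]))
```

```text
[0.59584961 0.07582253 0.09907648] [-0.1612306   0.21453301 -1.24889497]
```

View pics/w7b.png

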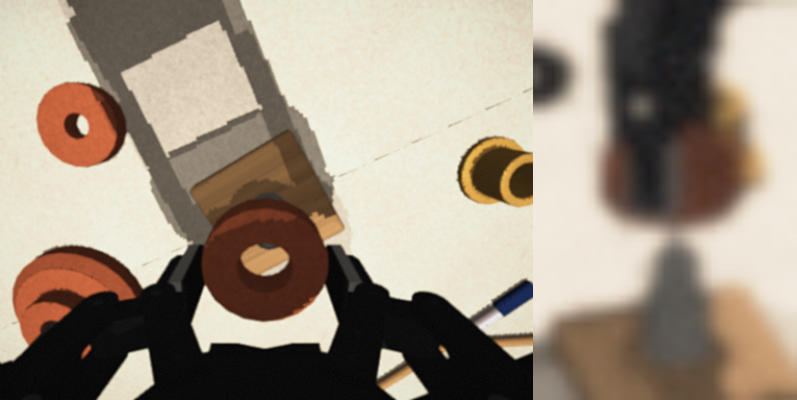

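Ring and gauge are in line (x≈675 in the side crop, gauge tip visible at the far edge of the bore). Lowering.

step_arm(
  deltas=[
    [0, 0, 0, 0, 0, -0.012, 0.6],
    [0, 0, 0, 0, 0, -0.008, 0.6],
    [0, 0, 0, 0, 0, -0.004, 0.6],
    [0, 0, 0, 0, 0, -0.004, 0.6],
    [0, 0, 0, 0, 0, -0.004, 0.6],
    [0, 0, 0, 0, 0, 0, 0.6],
  ],
)

```text
clock: 16.05
ee_pos: [0.5956, 0.0764, 0.0653]
orientation: [-0.601, -3.084, -0.0]
force: [1.5, 0.9, -1.5]
opening: 0.708
gripper_force: 44.1
```

step_arm(
  deltas=[
    [0, 0, 0, 0, 0, -0.006, 0.6],
    [0, 0, 0, 0, 0, -0.005, 0.6],
    [0, 0, 0, 0, 0, -0.003, 0.6],
    [0, 0, 0, 0, 0, 0, 0.6],
  ],
)

```text
clock: 16.45
ee_pos: [0.5957, 0.0764, 0.0514]
orientation: [0.601, 3.083, 0.0]
force: [3.1, 1.3, -3.0]
opening: 0.708
gripper_force: 44.0
```

step_arm(
  deltas=[
    [0, 0, 0, 0, 0, -0.001, 0.6],
    [0, 0, 0, 0, 0, -0.001, 0.6],
    [0, 0, 0, 0, 0, -0.001, 0.6],
    [0, 0, 0, 0, 0, -0.001, 0.6],
    [0, 0, 0, 0, 0, 0, 0.6],
  ],
)

```text
clock: 16.95
ee_pos: [0.5958, 0.0763, 0.0496]
orientation: [0.6, 3.083, 0.0]
force: [-3.4, 0.5, 8.8]
opening: 0.708
gripper_force: 45.1
```

D also stops on the shoulder at TCP z = 0.0496, so it is good. Onto the bolt.

step_arm(
  deltas=[
    [0, 0, 0, 0, 0, 0.005, 0.6],
    [0, 0, 0, 0, 0, 0.03, 0.6],
    [0, 0, 0, 0, 0, 0.03, 0.6],
    [0, 0, 0, 0.0055, -0.0394, 0, 0.6],
    [0, 0, 0, 0.0055, -0.0394, 0, 0.6],
    [0, 0, 0, 0.0055, -0.0394, 0, 0.6],
    [0, 0, 0, 0.0055, -0.0394, 0, 0.6],
    [0, 0, 0, 0.0055, -0.0394, 0, 0.6],
    [0, 0, 0, 0, 0, 0, 0.6],
    [0, 0, 0, 0, 0, 0, 0.6],
  ],
)

```text
clock: 17.95
ee_pos: [0.6225, -0.1215, 0.1122]
orientation: [-0.603, -3.081, -0.0]
force: [0.8, 0.5, -0.7]
opening: 0.704
gripper_force: 50.5
```

step_arm(
  deltas=[
    [0, 0, 0, 0, 0, -0.012, 0.6],
    [0, 0, 0, 0, 0, -0.01, 0.6],
    [0, 0, 0, 0, 0, -0.005, 0.6],
    [0, 0, 0, 0, 0, -0.003, 0.6],
    [0, 0, 0, 0, 0, -0.003, 0.6],
    [0, 0, 0, 0, 0, 0, 0.6],
  ],
)

```text
clock: 18.55
ee_pos: [0.623, -0.1205, 0.0795]
orientation: [-0.6, -3.083, -0.0]
force: [-0.7, -0.3, -1.1]
opening: 0.704
gripper_force: 50.5
```

step_arm(
  deltas=[
    [0, 0, 0, 0, 0, -0.01, 0.6],
    [0, 0, 0, 0, 0, -0.01, 0.6],
    [0, 0, 0, 0, 0, -0.007, 0.6],
    [0, 0, 0, 0, 0, -0.003, 0.6],
    [0, 0, 0, 0, 0, 0, 0.6],
  ],
)

```text
clock: 19.05
ee_pos: [0.6227, -0.1207, 0.0489]
orientation: [-0.601, -3.082, -0.0]
force: [1.0, -0.5, -1.3]
opening: 0.704
gripper_force: 50.5
```

step_arm(
  deltas=[
    [0, 0, 0, 0, 0, -0.001, 0.6],
    [0, 0, 0, 0, 0, -0.001, 0.6],
    [0, 0, 0, 0, 0, -0.001, 0.6],
    [0, 0, 0, 0, 0, 0, 0.6],
  ],
)

```text
clock: 19.45
ee_pos: [0.6231, -0.1208, 0.0469]
orientation: [0.601, 3.083, 0.0]
force: [-0.5, -0.4, -2.1]
opening: 0.699
gripper_force: 50.5
```

step_arm(
  deltas=[
    [0, 0, 0, 0, 0, -0.001, 0.6],
    [0, 0, 0, 0, 0, -0.001, 0.6],
    [0, 0, 0, 0, 0, 0, 0.6],
  ],
)

```text
clock: 19.75
ee_pos: [0.6232, -0.1208, 0.0467]
orientation: [0.6, 3.083, -0.0]
force: [-6.2, 1.1, 9.8]
opening: 0.703
gripper_force: 51.4
```

step_arm(
  deltas=[
    [0, 0, 0, 0, 0, 0.001, 0.8],
    [0, 0, 0, 0, 0, 0, 1],
    [0, 0, 0, 0, 0, 0, 1],
    [0, 0, 0, 0, 0, 0, 1],
    [0, 0, 0, 0, 0, 0.03, 1],
    [0, 0, 0, 0, 0, 0.04, 1],
    [0, 0, 0, 0, 0, 0.04, 1],
    [0, 0, 0, -0.035, 0.0226, 0, 1],
    [0, 0, 0, -0.035, 0.0226, 0, 1],
    [0, 0, 0, -0.035, 0.0226, 0, 1],
  ],
)

```text
clock: 20.75
ee_pos: [0.5168, -0.0523, 0.1557]
orientation: [0.601, 3.083, 0.0]
force: [0.8, 0.8, 1.1]
opening: 1.002
gripper_force: 0.0
```

step_arm(
  deltas=[
    [0, 0, 0, -0.035, 0.0226, 0, 1],
    [0, 0, 0, 0, 0, 0, 1],
    [0, 0, 0, 0, 0, 0, 1],
  ],
)

```text
clock: 21.05
ee_pos: [0.4829, -0.03, 0.1562]
orientation: [0.599, 3.083, 0.0]
force: [0.9, 0.3, 0.2]
opening: 1.003
gripper_force: 0.0
```

Run:
```python
from h import *
g=shot('wrist','w8');b=shot('side','s8');s=env.state();print(s['ee_pos'],s['force']);rings(g)
u,v=w2px(b,[.622,-.12,.05]).astype(int)
cv2.imwrite('pics/w8b.png',np.hstack([cv2.resize(g['pixels'][:,:,::-1],(400,300)),cv2.resize(b['pixels'][v-30:v+30,u-40:u+40,::-1],(400,300))]))
```

```text
[ 0.4838663  -0.03072735  0.15630988] [ 0.19073658 -0.50039854  0.00079327]
[ 93.7 368.5] [24.9 37.5] [] [ 0.6371 -0.3169  0.018 ]
[229.  304.3] [ 63.1 103.1] [] [ 0.6089 -0.1132  0.018 ]
[ 18.  282.6] [ 49.3 116.2] [] [ 0.4933 -0.332   0.018 ]
[262.4 198.2] [19.1 52.5] [] [ 0.5039 -0.0304  0.018 ]
[254.4 167.7] [31. 62.] [] [ 0.4716 -0.0261  0.018 ]
```

View pics/w8b.png

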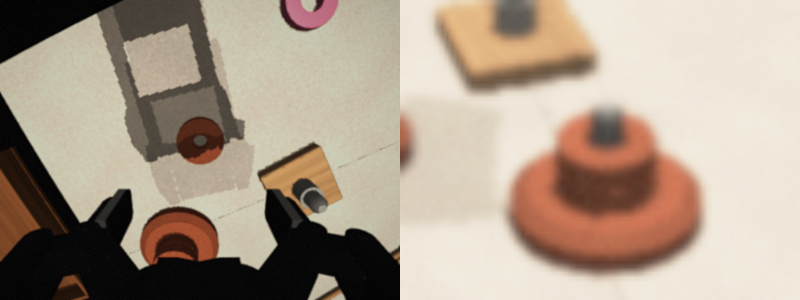

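Both good rings are stacked on the plinth. C is at (200,140) in the half-size wrist view, which matches (.483,-.031). Picking C.

step_arm(
  deltas=[
    [0, 0, 0, 0, 0, -0.045, 1],
    [0, 0, 0, 0, 0, -0.045, 1],
    [0, 0, 0, 0, 0, -0.04, 1],
    [0, 0, 0, 0, 0, -0.015, 1],
    [0, 0, 0, 0, 0, -0.005, 1],
    [0, 0, 0, 0, 0, -0.003, 1],
    [0, 0, 0, 0, 0, 0, 1],
  ],
)

```text
clock: 21.85
ee_pos: [0.4841, -0.0307, 0.0037]
orientation: [0.601, 3.082, 0.0]
force: [0.2, 0.1, -0.7]
opening: 1.0
gripper_force: 0.0
```

step_arm(
  deltas=[
    [0, 0, 0, 0, 0, 0, 0.75],
    [0, 0, 0, 0, 0, 0, 0.6],
    [0, 0, 0, 0, 0, 0, 0.6],
    [0, 0, 0, 0, 0, 0, 0.6],
    [0, 0, 0, 0, 0, 0, 0.6],
    [0, 0, 0, 0, 0, 0.003, 0.6],
    [0, 0, 0, 0, 0, 0.003, 0.6],
    [0, 0, 0, 0, 0, 0, 0.6],
  ],
  force=40,
)

```text
clock: 22.65
ee_pos: [0.4834, -0.0304, 0.0094]
orientation: [0.6, 3.083, 0.0]
force: [-0.1, -0.3, -0.8]
opening: 0.698
gripper_force: 43.2
```

step_arm(
  deltas=[
    [0, 0, 0, 0, 0, 0.03, 0.6],
    [0, 0, 0, 0, 0, 0.04, 0.6],
    [0, 0, 0, 0, 0, 0.03, 0.6],
    [0, 0, 0, 0.0284, 0.0268, 0, 0.6],
    [0, 0, 0, 0.0284, 0.0268, 0, 0.6],
    [0, 0, 0, 0.0284, 0.0268, 0, 0.6],
    [0, 0, 0, 0.0284, 0.0268, 0, 0.6],
    [0, 0, 0, 0, 0, 0, 0.6],
    [0, 0, 0, 0, 0, 0, 0.6],
  ],
)

```text
clock: 23.55
ee_pos: [0.5964, 0.0772, 0.1079]
orientation: [-0.599, -3.082, 0.001]
force: [-0.1, 0.3, -1.3]
opening: 0.701
gripper_force: 43.8
```

step_arm(
  deltas=[
    [0, 0, 0, 0, 0, -0.015, 0.6],
    [0, 0, 0, 0, 0, -0.01, 0.6],
    [0, 0, 0, 0, 0, -0.005, 0.6],
    [0, 0, 0, 0, 0, -0.003, 0.6],
    [0, 0, 0, 0, 0, 0, 0.6],
  ],
)

```text
clock: 24.05
ee_pos: [0.5963, 0.0766, 0.0754]
orientation: [-0.601, -3.083, 0.0]
force: [0.2, -0.5, -0.9]
opening: 0.698
gripper_force: 43.8
```

step_arm(
  deltas=[
    [0, 0, 0, 0, 0, -0.002, 0.6],
    [0, 0, 0, 0, 0, -0.001, 0.6],
    [0, 0, 0, 0, 0, -0.001, 0.6],
    [0, 0, 0, 0, 0, 0, 0.6],
  ],
)

```text
clock: 24.45
ee_pos: [0.5969, 0.077, 0.0721]
orientation: [0.6, 3.083, 0.001]
force: [-0.3, -0.7, -0.9]
opening: 0.698
gripper_force: 43.9
```

step_arm(
  deltas=[
    [0, 0, 0, 0, 0, -0.001, 0.6],
    [0, 0, 0, 0, 0, -0.001, 0.6],
    [0, 0, 0, 0, 0, 0, 0.6],
  ],
)

```text
clock: 24.75
ee_pos: [0.5974, 0.0772, 0.071]
orientation: [0.6, 3.081, 0.002]
force: [-0.4, 1.6, 3.8]
opening: 0.699
gripper_force: 44.3
```

step_arm(
  deltas=[
    [0, 0, 0, 0, 0, -0.001, 0.6],
    [0, 0, 0, 0, 0, 0, 0.6],
  ],
)

```text
clock: 24.95
ee_pos: [0.5976, 0.0772, 0.0707]
orientation: [0.6, 3.081, 0.002]
force: [-1.1, 0.9, 9.1]
opening: 0.7
gripper_force: 44.7
```

C stops on the cone at TCP z = 0.071: tight, so it goes in the tray.

step_arm(
  deltas=[
    [0, 0, 0, 0, 0, 0.03, 0.6],
    [0, 0, 0, 0, 0, 0.03, 0.6],
    [0, 0, 0, -0.014, -0.043, 0.01, 0.6],
    [0, 0, 0, -0.014, -0.043, 0, 0.6],
    [0, 0, 0, -0.014, -0.043, 0, 0.6],
    [0, 0, 0, -0.014, -0.043, 0, 0.6],
    [0, 0, 0, -0.014, -0.043, 0, 0.6],
    [0, 0, 0, -0.014, -0.043, 0, 0.6],
    [0, 0, 0, -0.014, -0.043, 0, 0.6],
    [0, 0, 0, -0.014, -0.043, 0, 0.6],
  ],
)

```text
clock: 25.95
ee_pos: [0.4834, -0.2687, 0.1384]
orientation: [-0.601, -3.083, -0.0]
force: [1.3, 0.9, -1.2]
opening: 0.698
gripper_force: 43.9
```

step_arm(
  deltas=[
    [0, 0, 0, -0.014, -0.043, 0, 0.6],
    [0, 0, 0, -0.014, -0.043, 0, 0.6],
    [0, 0, 0, 0, 0, 0, 0.6],
    [0, 0, 0, 0, 0, 0, 0.6],
    [0, 0, 0, 0, 0, -0.04, 0.6],
    [0, 0, 0, 0, 0, -0.04, 0.6],
    [0, 0, 0, 0, 0, -0.025, 0.6],
    [0, 0, 0, 0, 0, -0.012, 0.6],
    [0, 0, 0, 0, 0, 0, 0.6],
  ],
)

```text
clock: 26.85
ee_pos: [0.4563, -0.3515, 0.0202]
orientation: [-0.598, -3.081, -0.003]
force: [0.1, 0.3, -0.5]
opening: 0.705
gripper_force: 43.9
```

step_arm(
  deltas=[
    [0, 0, 0, 0, 0, -0.005, 0.6],
    [0, 0, 0, 0, 0, -0.003, 0.6],
    [0, 0, 0, 0, 0, -0.001, 0.6],
    [0, 0, 0, 0, 0, -0.001, 0.6],
    [0, 0, 0, 0, 0, 0, 0.6],
  ],
)

```text
clock: 27.35
ee_pos: [0.4568, -0.3533, 0.0122]
orientation: [0.601, 3.083, -0.0]
force: [0.1, -0.4, -0.2]
opening: 0.704
gripper_force: 43.9
```

step_arm(
  deltas=[
    [0, 0, 0, 0, 0, -0.001, 0.6],
    [0, 0, 0, 0, 0, -0.001, 0.6],
    [0, 0, 0, 0, 0, -0.001, 0.6],
    [0, 0, 0, 0, 0, 0, 0.6],
  ],
)

```text
clock: 27.75
ee_pos: [0.4568, -0.3534, 0.0108]
orientation: [0.601, 3.083, -0.0]
force: [-5.3, 4.4, 12.2]
opening: 0.704
gripper_force: 45.1
```

step_arm(
  deltas=[
    [0, 0, 0, 0, 0, 0.001, 0.85],
    [0, 0, 0, 0, 0, 0, 1],
    [0, 0, 0, 0, 0, 0, 1],
    [0, 0, 0, 0, 0, 0, 1],
    [0, 0, 0, 0, 0, 0.03, 1],
    [0, 0, 0, 0, 0, 0.045, 1],
    [0, 0, 0, 0, 0, 0.045, 1],
    [0, 0, 0, 0, 0.043, 0.03, 1],
    [0, 0, 0, 0, 0.043, 0, 1],
    [0, 0, 0, 0, 0.043, 0, 1],
  ],
)

```text
clock: 28.75
ee_pos: [0.4568, -0.2251, 0.1596]
orientation: [0.602, 3.081, -0.001]
force: [0.6, 0.1, -0.8]
opening: 1.001
gripper_force: 0.0
```

step_arm(
  deltas=[
    [0, 0, 0, 0.002, 0.043, 0, 1],
    [0, 0, 0, 0.002, 0.043, 0, 1],
    [0, 0, 0, 0.002, 0.043, 0, 1],
    [0, 0, 0, 0.002, 0.043, 0, 1],
    [0, 0, 0, 0.002, 0.043, 0, 1],
    [0, 0, 0, 0.002, 0.043, 0, 1],
    [0, 0, 0, 0.002, 0.043, 0, 1],
    [0, 0, 0, 0.002, 0.043, 0, 1],
    [0, 0, 0, 0.002, 0.043, 0, 1],
    [0, 0, 0, 0.002, 0.043, 0, 1],
  ],
)

```text
clock: 29.75
ee_pos: [0.4764, 0.2057, 0.1584]
orientation: [0.6, 3.083, 0.0]
force: [0.5, -0.5, -0.9]
opening: 1.003
gripper_force: 0.0
```

step_arm(
  deltas=[
    [0, 0, 0, 0.002, 0.043, 0, 1],
    [0, 0, 0, 0.002, 0.043, -0.02, 1],
    [0, 0, 0, 0, 0, 0, 1],
    [0, 0, 0, 0, 0, 0, 1],
  ],
)

```text
clock: 30.15
ee_pos: [0.4801, 0.2903, 0.1374]
orientation: [-0.598, -3.083, 0.002]
force: [0.1, -0.9, -0.1]
opening: 0.999
gripper_force: 0.0
```

Run:
```python
from h import *
g=shot('wrist','w9');t=shot('top','t9');s=env.state();print(s['ee_pos'],s['force']);rings(g);print('top');rings(t,.016)
cv2.imwrite('pics/w9b.png',np.hstack([cv2.resize(g['pixels'][:,:,::-1],(400,300)),cv2.resize(t['pixels'][:,:,::-1],(400,300))]))
```

```text
[0.4809628  0.28921223 0.13888712] [ 0.76626491 -0.20827448  1.07093378]
[256.  186.4] [60.3 63.7] [20.5, 1139.0] [0.4817 0.2904 0.018 ]
[374.9  81.9] [86.5 95.8] [] [0.4336 0.4196 0.018 ]
top
[391.2 323.8] [ 9.  32.4] [] [ 0.1254 -0.4148  0.016 ]
[432.3 210.9] [23.2 25.4] [] [ 0.4436 -0.5597  0.016 ]
[362.7 186.9] [ 58.4 103. ] [42.5, 22.5, 22.0] [ 0.5187 -0.3582  0.016 ]
[281.6 155. ] [36.9 37.6] [68.5, 75.0] [ 0.6202 -0.1185  0.016 ]
```

View pics/w9b.png

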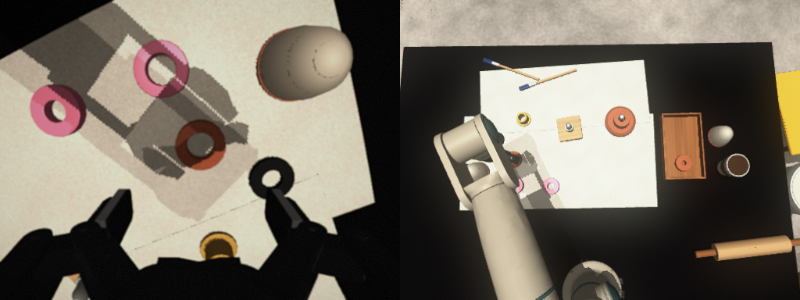

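C is in the tray and A is below the gripper at (.4815,.2904). One picture remains; I'll save it for the end and work from numbers until then. Picking A.

step_arm(
  deltas=[
    [0, 0, 0, 0.001, 0.001, -0.045, 1],
    [0, 0, 0, 0, 0, -0.045, 1],
    [0, 0, 0, 0, 0, -0.025, 1],
    [0, 0, 0, 0, 0, -0.012, 1],
    [0, 0, 0, 0, 0, -0.005, 1],
    [0, 0, 0, 0, 0, -0.003, 1],
    [0, 0, 0, 0, 0, 0, 1],
  ],
)

```text
clock: 30.95
ee_pos: [0.4826, 0.2911, 0.0049]
orientation: [0.601, 3.081, 0.003]
force: [0.8, -0.6, 0.2]
opening: 1.0
gripper_force: 0.0
```

step_arm(
  deltas=[
    [0, 0, 0, 0, 0, 0, 0.75],
    [0, 0, 0, 0, 0, 0, 0.6],
    [0, 0, 0, 0, 0, 0, 0.6],
    [0, 0, 0, 0, 0, 0, 0.6],
    [0, 0, 0, 0, 0, 0, 0.6],
    [0, 0, 0, 0, 0, 0.003, 0.6],
    [0, 0, 0, 0, 0, 0.003, 0.6],
    [0, 0, 0, 0, 0, 0, 0.6],
  ],
  force=40,
)

```text
clock: 31.75
ee_pos: [0.4818, 0.291, 0.0099]
orientation: [0.601, 3.083, 0.001]
force: [0.3, -0.8, -2.0]
opening: 0.697
gripper_force: 43.2
```

step_arm(
  deltas=[
    [0, 0, 0, 0, 0, 0.03, 0.6],
    [0, 0, 0, 0, 0, 0.04, 0.6],
    [0, 0, 0, 0, 0, 0.03, 0.6],
    [0, 0, 0, 0.0193, -0.0357, 0, 0.6],
    [0, 0, 0, 0.0193, -0.0357, 0, 0.6],
    [0, 0, 0, 0.0193, -0.0357, 0, 0.6],
    [0, 0, 0, 0.0193, -0.0357, 0, 0.6],
    [0, 0, 0, 0.0193, -0.0357, 0, 0.6],
    [0, 0, 0, 0.0193, -0.0357, 0, 0.6],
    [0, 0, 0, 0, 0, 0, 0.6],
  ],
)

```text
clock: 32.75
ee_pos: [0.5989, 0.0722, 0.109]
orientation: [0.609, 3.082, -0.002]
force: [-1.0, 0.3, -1.2]
opening: 0.699
gripper_force: 43.9
```

step_arm(
  deltas=[
    [0, 0, 0, 0, 0, 0, 0.6],
    [0, 0, 0, 0, 0, -0.015, 0.6],
    [0, 0, 0, 0, 0, -0.01, 0.6],
    [0, 0, 0, 0, 0, -0.005, 0.6],
    [0, 0, 0, 0, 0, -0.005, 0.6],
    [0, 0, 0, 0, 0, -0.003, 0.6],
    [0, 0, 0, 0, 0, 0, 0.6],
  ],
)

```text
clock: 33.45
ee_pos: [0.5972, 0.0768, 0.071]
orientation: [-0.6, -3.083, 0.0]
force: [-0.2, 1.1, -1.1]
opening: 0.696
gripper_force: 43.9
```

step_arm(
  deltas=[
    [0, 0, 0, 0, 0, -0.005, 0.6],
    [0, 0, 0, 0, 0, -0.005, 0.6],
    [0, 0, 0, 0, 0, -0.005, 0.6],
    [0, 0, 0, 0, 0, -0.003, 0.6],
    [0, 0, 0, 0, 0, 0, 0.6],
  ],
)

```text
clock: 33.95
ee_pos: [0.597, 0.0766, 0.0526]
orientation: [-0.601, -3.082, 0.0]
force: [0.1, 0.6, -1.0]
opening: 0.697
gripper_force: 43.9
```

step_arm(
  deltas=[
    [0, 0, 0, 0, 0, -0.002, 0.6],
    [0, 0, 0, 0, 0, -0.002, 0.6],
    [0, 0, 0, 0, 0, -0.002, 0.6],
    [0, 0, 0, 0, 0, 0, 0.6],
  ],
)

```text
clock: 34.35
ee_pos: [0.5973, 0.0767, 0.0471]
orientation: [-0.601, -3.083, 0.0]
force: [-0.4, -0.4, -1.2]
opening: 0.694
gripper_force: 43.9
```

A slides past the shoulder freely, so it is wide. Tray.

step_arm(
  deltas=[
    [0, 0, 0, 0, 0, 0.03, 0.6],
    [0, 0, 0, 0, 0, 0.035, 0.6],
    [0, 0, 0, 0, 0, 0.035, 0.6],
    [0, 0, 0, -0.0027, -0.0429, 0, 0.6],
    [0, 0, 0, -0.0027, -0.0429, 0, 0.6],
    [0, 0, 0, -0.0027, -0.0429, 0, 0.6],
    [0, 0, 0, -0.0027, -0.0429, 0, 0.6],
    [0, 0, 0, -0.0027, -0.0429, 0, 0.6],
    [0, 0, 0, -0.0027, -0.0429, 0, 0.6],
    [0, 0, 0, -0.0027, -0.0429, 0, 0.6],
  ],
)

```text
clock: 35.35
ee_pos: [0.5782, -0.2253, 0.1477]
orientation: [0.601, 3.083, 0.0]
force: [0.9, 0.8, -0.3]
opening: 0.696
gripper_force: 46.3
```

step_arm(
  deltas=[
    [0, 0, 0, -0.0027, -0.0429, 0, 0.6],
    [0, 0, 0, -0.0027, -0.0429, 0, 0.6],
    [0, 0, 0, -0.0027, -0.0429, 0, 0.6],
    [0, 0, 0, 0, 0, 0, 0.6],
    [0, 0, 0, 0, 0, 0, 0.6],
    [0, 0, 0, 0, 0, -0.04, 0.6],
    [0, 0, 0, 0, 0, -0.04, 0.6],
    [0, 0, 0, 0, 0, -0.03, 0.6],
    [0, 0, 0, 0, 0, -0.015, 0.6],
    [0, 0, 0, 0, 0, 0, 0.6],
  ],
)

```text
clock: 36.35
ee_pos: [0.5697, -0.3505, 0.0201]
orientation: [-0.598, -3.08, -0.003]
force: [-0.2, 0.1, -1.8]
opening: 0.696
gripper_force: 46.3
```

step_arm(
  deltas=[
    [0, 0, 0, 0, 0, -0.004, 0.6],
    [0, 0, 0, 0, 0, -0.003, 0.6],
    [0, 0, 0, 0, 0, -0.001, 0.6],
    [0, 0, 0, 0, 0, 0, 0.6],
  ],
)

```text
clock: 36.75
ee_pos: [0.5708, -0.3526, 0.0153]
orientation: [0.601, 3.082, -0.001]
force: [0.7, -0.0, -1.5]
opening: 0.696
gripper_force: 46.3
```

step_arm(
  deltas=[
    [0, 0, 0, 0, 0, -0.002, 0.6],
    [0, 0, 0, 0, 0, -0.001, 0.6],
    [0, 0, 0, 0, 0, -0.001, 0.6],
    [0, 0, 0, 0, 0, 0, 0.6],
  ],
)

```text
clock: 37.15
ee_pos: [0.5706, -0.3525, 0.0115]
orientation: [0.601, 3.083, -0.0]
force: [-2.5, 1.2, 5.2]
opening: 0.695
gripper_force: 46.9
```

step_arm(
  deltas=[
    [0, 0, 0, 0, 0, -0.001, 0.6],
    [0, 0, 0, 0, 0, 0, 0.6],
  ],
)

```text
clock: 37.35
ee_pos: [0.5707, -0.3525, 0.0114]
orientation: [0.6, 3.083, -0.0]
force: [-5.7, 1.8, 9.6]
opening: 0.694
gripper_force: 47.4
```

step_arm(
  deltas=[
    [0, 0, 0, 0, 0, 0.001, 0.85],
    [0, 0, 0, 0, 0, 0, 1],
    [0, 0, 0, 0, 0, 0, 1],
    [0, 0, 0, 0, 0, 0, 1],
    [0, 0, 0, 0, 0, 0.03, 1],
    [0, 0, 0, 0, 0, 0.045, 1],
    [0, 0, 0, 0, 0, 0.045, 1],
    [0, 0, 0, -0.001, 0.04, 0.03, 1],
    [0, 0, 0, -0.001, 0.044, 0, 1],
    [0, 0, 0, -0.001, 0.044, 0, 1],
  ],
)

```text
clock: 38.35
ee_pos: [0.5677, -0.2234, 0.1619]
orientation: [0.602, 3.081, -0.001]
force: [0.5, 1.3, -1.5]
opening: 0.999
gripper_force: 0.0
```

step_arm(
  deltas=[
    [0, 0, 0, -0.001, 0.044, 0, 1],
    [0, 0, 0, -0.001, 0.044, 0, 1],
    [0, 0, 0, -0.001, 0.044, 0, 1],
    [0, 0, 0, -0.001, 0.044, 0, 1],
    [0, 0, 0, -0.001, 0.044, 0, 1],
    [0, 0, 0, -0.001, 0.044, 0, 1],
    [0, 0, 0, -0.001, 0.044, 0, 1],
    [0, 0, 0, -0.001, 0.044, 0, 1],
    [0, 0, 0, -0.001, 0.044, 0, 1],
    [0, 0, 0, -0.001, 0.044, 0, 1],
  ],
)

```text
clock: 39.35
ee_pos: [0.5571, 0.2175, 0.1605]
orientation: [0.601, 3.083, 0.0]
force: [0.6, 0.6, -1.0]
opening: 0.998
gripper_force: 0.0
```

step_arm(
  deltas=[
    [0, 0, 0, 0, 0.044, 0, 1],
    [0, 0, 0, 0, 0.044, 0, 1],
    [0, 0, 0, 0, 0.044, 0, 1],
    [0, 0, 0, 0, 0.014, -0.02, 1],
    [0, 0, 0, 0, 0, 0, 1],
    [0, 0, 0, 0, 0, 0, 1],
  ],
)

```text
clock: 39.95
ee_pos: [0.5572, 0.361, 0.1398]
orientation: [-0.6, -3.082, 0.002]
force: [0.5, -0.1, 0.3]
opening: 1.001
gripper_force: 0.0
```

Run:
```python
from h import *
g=shot('wrist','w10');s=env.state();print(s['ee_pos'],s['force'],s['joint_positions'])
p=g['pixels'];gr=p.max(2);m=(gr<75).astype(np.uint8)
cs,hi=cv2.findContours(m,cv2.RETR_CCOMP,cv2.CHAIN_APPROX_NONE)
print(w2px(g,[.558,.359,.01]))
for i,c in enumerate(cs):
    if 100<cv2.contourArea(c)<9000 and len(c)>10:
        e=cv2.fitEllipse(c);print('hole' if hi[0][i][3]>=0 else 'out',cv2.contourArea(c),np.round(e[0],1),np.round(e[1],1),px2w(g,*e[0],.01).round(4))
```

```text
[0.5577809  0.36058929 0.14084222] [0.51615128 0.65992101 0.24965035] [ 5.18445587e-01  4.86878513e-01  1.06551292e+00 -3.32092023e-04
  1.58927569e+00 -6.66567887e-01]
[253.67294556 183.41576078]
out 309.5 [188.6 302.5] [17.3 23.1] [0.6579 0.24   0.01  ]
out 434.5 [194.8 282.6] [23.5 34.8] [0.6371 0.2578 0.01  ]
out 2690.5 [255.3 184.2] [57.7 59.4] [0.5593 0.3602 0.01  ]
hole 498.0 [255.6 185. ] [24.1 26.5] [0.5601 0.3601 0.01  ]
out 200.0 [323.7 159.2] [156.2 442.6] [0.561  0.4296 0.01  ]
out 295.0 [91.7 32.9] [33.1 36.9] [0.3801 0.28   0.01  ]
out 196.0 [319.   23.9] [ 7.1 43.9] [0.449  0.4631 0.01  ]
```

step_arm(
  deltas=[
    [0, 0, 0, 0.002, 0, -0.045, 1],
    [0, 0, 0, 0, 0, -0.045, 1],
    [0, 0, 0, 0, 0, -0.03, 1],
    [0, 0, 0, 0, 0, -0.012, 1],
    [0, 0, 0, 0, 0, -0.006, 1],
    [0, 0, 0, 0, 0, -0.003, 1],
    [0, 0, 0, 0, 0, 0, 1],
  ],
)

```text
clock: 40.7
ee_pos: [0.5605, 0.362, 0.0015]
orientation: [0.601, 3.081, 0.003]
force: [0.4, -1.0, 0.3]
opening: 0.995
gripper_force: 0.0
```

step_arm(
  deltas=[
    [0, 0, 0, 0, 0, -0.001, 0.85],
    [0, 0, 0, 0, 0, -0.001, 0.75],
    [0, 0, 0, 0, 0, 0, 0.6],
    [0, 0, 0, 0, 0, 0, 0.6],
    [0, 0, 0, 0, 0, 0, 0.6],
    [0, 0, 0, 0, 0, 0, 0.6],
  ],
  force=25,
)

```text
clock: 41.3
ee_pos: [0.56, 0.362, -0.001]
orientation: [0.6, 3.082, 0.002]
force: [-1.8, -1.1, 5.7]
opening: 0.69
gripper_force: 26.3
```

step_arm(
  deltas=[
    [0, 0, 0, 0, 0, 0.004, 0.6],
    [0, 0, 0, 0, 0, 0.036, 0.6],
    [0, 0, 0, 0, 0, 0.04, 0.6],
    [0, 0, 0, 0, 0, 0.04, 0.6],
    [0, 0, 0, 0, 0, 0, 0.6],
  ],
)

```text
clock: 41.8
ee_pos: [0.5621, 0.3633, 0.1257]
orientation: [0.599, 3.074, 0.013]
force: [-0.5, -0.1, 0.6]
opening: 0.684
gripper_force: 27.2
```

step_arm(
  deltas=[
    [0, 0, 0, 0.0058, -0.0438, 0, 0.6],
    [0, 0, 0, 0.0058, -0.0438, 0, 0.6],
    [0, 0, 0, 0.0058, -0.0438, 0, 0.6],
    [0, 0, 0, 0.0058, -0.0438, 0, 0.6],
    [0, 0, 0, 0.0058, -0.0438, 0, 0.6],
    [0, 0, 0, 0.0058, -0.0438, 0, 0.6],
    [0, 0, 0, 0.0058, -0.0438, 0, 0.6],
    [0, 0, 0, 0.0058, -0.0438, 0, 0.6],
    [0, 0, 0, 0.0058, -0.0438, 0, 0.6],
    [0, 0, 0, 0.0058, -0.0438, 0, 0.6],
  ],
)

```text
clock: 42.8
ee_pos: [0.6173, -0.0781, 0.1171]
orientation: [-0.601, -3.083, -0.0]
force: [-0.0, 0.0, 0.0]
opening: 0.686
gripper_force: 27.2
```

step_arm(
  deltas=[
    [0, 0, 0, 0.0058, -0.0438, 0, 0.6],
    [0, 0, 0, 0, 0, 0, 0.6],
    [0, 0, 0, 0, 0, 0, 0.6],
  ],
)

```text
clock: 43.1
ee_pos: [0.623, -0.1209, 0.1168]
orientation: [-0.603, -3.082, -0.001]
force: [0.1, -0.0, -0.5]
opening: 0.687
gripper_force: 27.2
```

Run:
```python
from h import *
g=shot('wrist','w11');s=env.state();e=s['ee_pos'];print(e,s['force'],s['opening'])
gr=g['pixels'].max(2);c0=w2px(g,e+[0,0,.011]);print(c0)
# bore of the black washer: bright/coloured spot within
m=(gr>60).astype(np.uint8);cs,hi=cv2.findContours(m,cv2.RETR_EXTERNAL,cv2.CHAIN_APPROX_NONE)
for c in cs:
    if cv2.contourArea(c)>150:
        q=cv2.fitEllipse(c)
        if np.hypot(*(np.array(q[0])-c0))<60: print(cv2.contourArea(c),np.round(q[0],1),np.round(q[1],1),(px2w(g,*q[0],e[2]+.011)-e).round(4))
```

```text
[ 0.62300158 -0.1197356   0.1168923 ] [ 0.32247312 -0.20210719 -0.22894964] 0.6897230536891364
[258.1912611  251.81399953]
4863.5 [258.4 301.7] [ 72.3 137. ] [ 0.0279 -0.0111  0.011 ]
1435.5 [254.1 252.1] [37.3 49.2] [-0.0007 -0.002   0.011 ]
```

step_arm(
  deltas=[
    [0, 0, 0, 0, 0, -0.018, 0.6],
    [0, 0, 0, 0, 0, -0.01, 0.6],
    [0, 0, 0, 0, 0, -0.005, 0.6],
    [0, 0, 0, 0, 0, -0.005, 0.6],
    [0, 0, 0, 0, 0, -0.004, 0.6],
    [0, 0, 0, 0, 0, 0, 0.6],
  ],
)

```text
clock: 43.75
ee_pos: [0.6231, -0.1199, 0.075]
orientation: [-0.6, -3.083, -0.0]
force: [-0.0, -0.5, 0.2]
opening: 0.687
gripper_force: 27.2
```

step_arm(
  deltas=[
    [0, 0, 0, 0, 0, -0.005, 0.6],
    [0, 0, 0, 0, 0, -0.004, 0.6],
    [0, 0, 0, 0, 0, -0.002, 0.6],
    [0, 0, 0, 0, 0, 0, 0.6],
  ],
)

```text
clock: 44.15
ee_pos: [0.623, -0.1201, 0.0639]
orientation: [-0.601, -3.083, -0.0]
force: [-0.6, -0.2, -0.7]
opening: 0.687
gripper_force: 27.2
```

step_arm(
  deltas=[
    [0, 0, 0, 0, 0, -0.002, 0.6],
    [0, 0, 0, 0, 0, -0.001, 0.6],
    [0, 0, 0, 0, 0, 0, 0.6],
  ],
)

```text
clock: 44.45
ee_pos: [0.6232, -0.1201, 0.0613]
orientation: [-0.601, -3.083, -0.0]
force: [-0.4, -0.2, -1.0]
opening: 0.687
gripper_force: 27.2
```

step_arm(
  deltas=[
    [0, 0, 0, 0, 0, -0.001, 0.6],
    [0, 0, 0, 0, 0, -0.001, 0.6],
    [0, 0, 0, 0, 0, 0, 0.6],
  ],
)

```text
clock: 44.75
ee_pos: [0.6234, -0.1202, 0.06]
orientation: [0.601, 3.083, 0.0]
force: [-1.7, 0.5, 3.2]
opening: 0.688
gripper_force: 27.5
```

step_arm(
  deltas=[
    [0, 0, 0, 0, 0, 0, 0.85],
    [0, 0, 0, 0, 0, 0, 1],
    [0, 0, 0, 0, 0, 0, 1],
    [0, 0, 0, 0, 0, 0, 1],
    [0, 0, 0, 0, 0, 0.03, 1],
    [0, 0, 0, 0, 0, 0.04, 1],
    [0, 0, 0, 0, 0, 0.03, 1],
    [0, 0, 0, 0.0016, 0.042, 0, 1],
    [0, 0, 0, 0.0016, 0.042, 0, 1],
    [0, 0, 0, 0.0016, 0.042, 0, 1],
  ],
)

```text
clock: 45.75
ee_pos: [0.628, 0.007, 0.1597]
orientation: [0.602, 3.083, 0.0]
force: [-0.0, -0.5, 0.4]
opening: 1.0
gripper_force: 0.0
```

step_arm(
  deltas=[
    [0, 0, 0, 0.0016, 0.042, 0, 1],
    [0, 0, 0, 0.0016, 0.042, 0, 1],
    [0, 0, 0, 0.0016, 0.042, 0, 1],
    [0, 0, 0, 0.0016, 0.042, 0, 1],
    [0, 0, 0, 0.0016, 0.042, 0, 1],
    [0, 0, 0, 0.0016, 0.041, 0, 1],
    [0, 0, 0, 0, 0, 0, 1],
    [0, 0, 0, 0, 0, 0, 1],
  ],
)

```text
clock: 46.55
ee_pos: [0.6374, 0.2576, 0.1589]
orientation: [-0.598, -3.084, 0.001]
force: [-0.1, -0.3, -0.1]
opening: 1.0
gripper_force: 0.0
```

Run:
```python
from h import *
g=shot('wrist','w12');b=shot('side','s12');t=shot('top','t12');s=env.state();e=s['ee_pos'];print(e,s['force'],s['opening'])
h=cv2.cvtColor(g['pixels'],cv2.COLOR_RGB2HSV)
m=((h[...,1]>110)&(h[...,0]>=14)&(h[...,0]<40)&(h[...,2]>40)).astype(np.uint8)
m=cv2.morphologyEx(m,cv2.MORPH_CLOSE,np.ones((5,5)))
cs,_=cv2.findContours(m,cv2.RETR_EXTERNAL,cv2.CHAIN_APPROX_NONE)
print('flange, top expect',w2px(g,[.638,.257,.008]),w2px(g,[.638,.257,.04]))
for c in cs:
    if cv2.contourArea(c)>200:
        q=cv2.fitEllipse(c);print(cv2.contourArea(c),[np.round(x,1) for x in q],cv2.boundingRect(c))
u,v=w2px(b,[.622,-.12,.06]).astype(int)
W=cv2.resize(g['pixels'][90:282,128:384,::-1],(532,400))
cv2.imwrite('pics/w12b.png',np.hstack([W,cv2.resize(b['pixels'][v-20:v+20,u-13:u+14,::-1],(264,400))]))
```

```text
[0.63789331 0.25556442 0.15947556] [-0.20872778  0.66333915  0.54322156] 1.001826908893167
flange, top expect [254.67762785 177.49329919] [254.75076381 185.68180075]
895.0 [array([286.4, 319.6]), array([ 28.2, 114.5]), np.float64(87.5)] (224, 302, 132, 29)
2106.5 [array([254.5, 179.1]), array([51. , 52.8]), np.float64(172.4)] (229, 153, 52, 54)
5465.0 [array([ 86.1, 203.5]), array([ 89.1, 100.8]), np.float64(122.3)] (26, 151, 117, 108)
```

step_arm(
  deltas=[
    [0, 0, 0, 0.001, 0.001, -0.045, 1],
    [0, 0, 0, 0, 0, -0.045, 1],
    [0, 0, 0, 0, 0, -0.035, 1],
    [0, 0, 0, 0, 0, -0.015, 1],
    [0, 0, 0, 0, 0, -0.006, 1],
    [0, 0, 0, 0, 0, 0, 1],
  ],
)

```text
clock: 47.3
ee_pos: [0.6394, 0.2575, 0.0145]
orientation: [0.602, 3.082, 0.001]
force: [0.6, -0.6, -0.2]
opening: 0.999
gripper_force: 0.0
```

step_arm(
  deltas=[
    [0, 0, 0, 0, 0, 0, 0.8],
    [0, 0, 0, 0, 0, 0, 0.6],
    [0, 0, 0, 0, 0, 0, 0.4],
    [0, 0, 0, 0, 0, 0, 0.35],
    [0, 0, 0, 0, 0, 0, 0.35],
    [0, 0, 0, 0, 0, 0, 0.35],
    [0, 0, 0, 0, 0, 0, 0.35],
    [0, 0, 0, 0, 0, 0, 0.35],
  ],
  force=50,
)

```text
clock: 48.1
ee_pos: [0.6394, 0.2582, 0.0152]
orientation: [0.6, 3.081, 0.002]
force: [-0.6, -1.1, 6.4]
opening: 0.446
gripper_force: 51.2
```

step_arm(
  deltas=[
    [0, 0, 0, 0, 0, 0.005, 0.35],
    [0, 0, 0, 0, 0, 0.03, 0.35],
    [0, 0, 0, 0, 0, 0.04, 0.35],
    [0, 0, 0, 0, 0, 0.04, 0.35],
    [0, 0, 0, 0, 0, 0, 0.35],
  ],
)

```text
clock: 48.6
ee_pos: [0.6412, 0.2588, 0.1364]
orientation: [0.599, 3.074, 0.009]
force: [0.2, 0.2, -0.5]
opening: 0.447
gripper_force: 51.0
```

step_arm(
  deltas=[
    [0, 0, 0, -0.0018, -0.042, 0, 0.35],
    [0, 0, 0, -0.0018, -0.042, 0, 0.35],
    [0, 0, 0, -0.0018, -0.042, 0, 0.35],
    [0, 0, 0, -0.0018, -0.042, 0, 0.35],
    [0, 0, 0, -0.0018, -0.042, 0, 0.35],
    [0, 0, 0, -0.0018, -0.042, 0, 0.35],
    [0, 0, 0, -0.0018, -0.042, 0, 0.35],
    [0, 0, 0, -0.0018, -0.042, 0, 0.35],
    [0, 0, 0, -0.0018, -0.042, 0, 0.35],
    [0, 0, 0, 0, 0, 0, 0.35],
  ],
)

```text
clock: 49.6
ee_pos: [0.6211, -0.1252, 0.1268]
orientation: [-0.609, -3.08, 0.002]
force: [0.5, 1.1, -2.3]
opening: 0.444
gripper_force: 51.2
```

step_arm(
  deltas=[
    [0, 0, 0, 0, 0, 0, 0.35],
    [0, 0, 0, 0, 0, 0, 0.35],
  ],
)

```text
clock: 49.8
ee_pos: [0.6222, -0.1191, 0.1275]
orientation: [-0.599, -3.082, -0.001]
force: [-0.7, 1.3, -2.5]
opening: 0.443
gripper_force: 51.2
```

Run:
```python
from h import *
g=shot('wrist','w13');b=shot('side','s13');s=env.state();e=s['ee_pos'];print(e,s['force'],s['opening'])
c0=w2px(g,e+[0,0,-.0152+.04]);print('sleeve top exp',c0,'flange exp',w2px(g,e+[0,0,-.0072]))
h=cv2.cvtColor(g['pixels'],cv2.COLOR_RGB2HSV)
m=((h[...,1]>90)&(h[...,0]>=14)&(h[...,0]<40)&(h[...,2]>30)).astype(np.uint8)
cs,_=cv2.findContours(m,cv2.RETR_EXTERNAL,cv2.CHAIN_APPROX_NONE)
for c in cs:
    if cv2.contourArea(c)>150:
        q=cv2.fitEllipse(c);print(cv2.contourArea(c),[np.round(x,1) for x in q],cv2.boundingRect(c))
hb=cv2.cvtColor(b['pixels'],cv2.COLOR_RGB2HSV)
u,v=w2px(b,e+[0,0,0.0]);print('side exp flange', w2px(b,e+[0,0,-.0152]), 'bolt tip',w2px(b,[.6225,-.1205,.083]))
mb=((hb[...,1]>90)&(hb[...,0]>=14)&(hb[...,0]<40)).astype(np.uint8)
cs,_=cv2.findContours(mb,cv2.RETR_EXTERNAL,cv2.CHAIN_APPROX_NONE)
for c in cs:
    r=cv2.boundingRect(c)
    if cv2.contourArea(c)>10 and abs(r[0]-u)<25 and abs(r[1]-v)<30: print('side',r)
for y in range(int(v)+6,int(v)+34,2):
    row=b['pixels'][y,int(u)-20:int(u)+21].astype(int);print(y,int(u)-20,' '.join('%3d'%x for x in row.max(1)[4:-4]))
```

```text
[ 0.62243613 -0.11871485  0.12797805] [ 0.67089033  0.22132685 -2.08600735] 0.4460855017278205
sleeve top exp [257.26539546 267.54803351] flange exp [256.61662902 237.35213626]
456.5 [array([489.8, 290.1]), array([ 9.6, 74.4]), np.float64(55.6)] (465, 270, 47, 39)
8175.5 [array([254.1, 245.4]), array([ 89.4, 118.6]), np.float64(179.6)] (208, 189, 94, 115)
9324.0 [array([452.1,  75.9]), array([110.3, 137.3]), np.float64(31.4)] (386, 2, 126, 148)
side exp flange [295.86690653 183.33212638] bolt tip [295.84429328 192.03690605]
184 275 152 149 144 136 122 117 114 111 108 108 106  96  97  95 100  98  99 101 100 101  99  99 101 101 115 155 213 235 240 240 240 240 240
186 275 109 112 116 123 124 130 145 160 171 168 154 137 124 117 111 106 109 107 108 111 112 114 131 155 189 220 234 240 240 241 240 240 240
188 275 178 189 208 218 223 229 232 236 238 238 235 232 225 214 192 183 184 181 185 191 200 213 226 234 238 240 241 241 241 240 241 240 240
190 275 238 238 237 237 238 239 241 241 241 239 237 231 225 216 198 181 170 169 172 181 200 217 226 233 238 240 240 241 240 240 240 240 240
192 275 23
[... 689 characters left out ...]

202 275 235 230 220 198 165 143 124 100  91  88  82  71  60  48  39  42  32  33  35  42  41  44  52  61  81 101 115 149 183 200 213 222 229
204 275 177 146 127 123 121 119 111  99  91  93  93  93  90  90  87  85  88  85  83  89  86  87  89  90  90  94 113 146 171 179 181 182 191
206 275 119 117 117 118 117 118 108  97  89  91  92  90  95  94  94  94  95  99  98  94  95  95  91  93  94 102 120 144 168 179 181 180 177
208 275 113 116 116 118 115 115 111 100  90  91  92  95  93  96  96  98  94  96  96  93  96  90  91  90  98 103 124 153 171 181 181 179 177
210 275 111 114 116 115 117 115 118 108  99  91  88  90  92  93  94  94  92  94  96  94  94  91  91  97 100 122 150 171 178 182 182 177 171
```

step_arm(
  deltas=[
    [0, 0, 0, 0.0005, -0.001, -0.015, 0.35],
    [0, 0, 0, 0, 0, -0.01, 0.35],
    [0, 0, 0, 0, 0, -0.004, 0.35],
    [0, 0, 0, 0, 0, -0.003, 0.35],
    [0, 0, 0, 0, 0, -0.003, 0.35],
    [0, 0, 0, 0, 0, 0, 0.35],
  ],
)

```text
clock: 50.5
ee_pos: [0.6229, -0.1211, 0.0931]
orientation: [-0.601, -3.083, -0.0]
force: [-0.2, 0.9, -2.8]
opening: 0.444
gripper_force: 51.2
```

step_arm(
  deltas=[
    [0, 0, 0, 0, 0, -0.002, 0.35],
    [0, 0, 0, 0, 0, -0.001, 0.35],
    [0, 0, 0, 0, 0, -0.001, 0.35],
    [0, 0, 0, 0, 0, 0, 0.35],
  ],
)

```text
clock: 50.9
ee_pos: [0.6229, -0.1211, 0.0893]
orientation: [-0.601, -3.084, -0.0]
force: [0.8, 0.5, -2.7]
opening: 0.45
gripper_force: 51.2
```

step_arm(
  deltas=[
    [0, 0, 0, 0, 0, -0.001, 0.35],
    [0, 0, 0, 0, 0, -0.001, 0.35],
    [0, 0, 0, 0, 0, -0.001, 0.35],
    [0, 0, 0, 0, 0, 0, 0.35],
  ],
)

```text
clock: 51.3
ee_pos: [0.6229, -0.1211, 0.0863]
orientation: [-0.601, -3.084, -0.0]
force: [0.3, 0.1, -2.3]
opening: 0.442
gripper_force: 51.3
```

step_arm(
  deltas=[
    [0, 0, 0, 0, 0, -0.001, 0.35],
    [0, 0, 0, 0, 0, 0, 0.35],
  ],
)

```text
clock: 51.5
ee_pos: [0.6231, -0.1211, 0.0862]
orientation: [0.601, 3.083, 0.0]
force: [-2.8, 0.9, 2.9]
opening: 0.446
gripper_force: 51.6
```

Seated at 0.0862, as predicted. Next I release, lift, back away and inspect.

step_arm(
  deltas=[
    [0, 0, 0, 0, 0, 0, 0.55],
    [0, 0, 0, 0, 0, 0, 0.8],
    [0, 0, 0, 0, 0, 0, 1],
    [0, 0, 0, 0, 0, 0, 1],
    [0, 0, 0, 0, 0, 0, 1],
    [0, 0, 0, 0, 0, 0.03, 1],
    [0, 0, 0, 0, 0, 0.04, 1],
    [0, 0, 0, 0, 0, 0.04, 1],
    [0, 0, 0, -0.03, 0.035, 0, 1],
    [0, 0, 0, -0.03, 0.035, 0, 1],
  ],
)

```text
clock: 52.5
ee_pos: [0.5632, -0.051, 0.197]
orientation: [0.603, 3.08, 0.001]
force: [-0.3, 0.8, -0.2]
opening: 1.001
gripper_force: 0.0
```

step_arm(
  deltas=[
    [0, 0, 0, -0.02, 0.04, 0, 1],
    [0, 0, 0, -0.02, 0.04, 0, 1],
    [0, 0, 0, -0.02, 0.04, 0, 1],
    [0, 0, 0, -0.02, 0.04, 0, 1],
    [0, 0, 0, -0.02, 0.04, 0, 1],
    [0, 0, 0, 0, 0, 0, 1],
    [0, 0, 0, 0, 0, 0, 1],
  ],
)

```text
clock: 53.2
ee_pos: [0.4627, 0.1495, 0.1957]
orientation: [0.597, 3.084, 0.0]
force: [-0.7, -0.5, 0.0]
opening: 1.002
gripper_force: 0.0
```

Run:
```python
from h import *
b=shot('side','s14');t=shot('top','t14');print(env.state()['ee_pos'])
u,v=w2px(b,[.622,-.12,.06]).astype(int)
A=cv2.resize(b['pixels'][v-30:v+30,u-20:u+20,::-1],(300,450),interpolation=cv2.INTER_CUBIC)
B=cv2.resize(t['pixels'][95:260,70:470,::-1],(500,206),interpolation=cv2.INTER_CUBIC)
C=cv2.resize(b['pixels'][110:350,180:440,::-1],(264,244))
D=np.zeros((450,500,3),np.uint8);D[:206]=B;D[206:450,:264]=C
E=cv2.resize(t['pixels'][130:180,260:308,::-1],(236,244));D[206:450,264:]=E
cv2.imwrite('pics/final.png',np.hstack([A,D]))
```

```text
[0.4633106  0.14821486 0.19546969]
```

View pics/final.png

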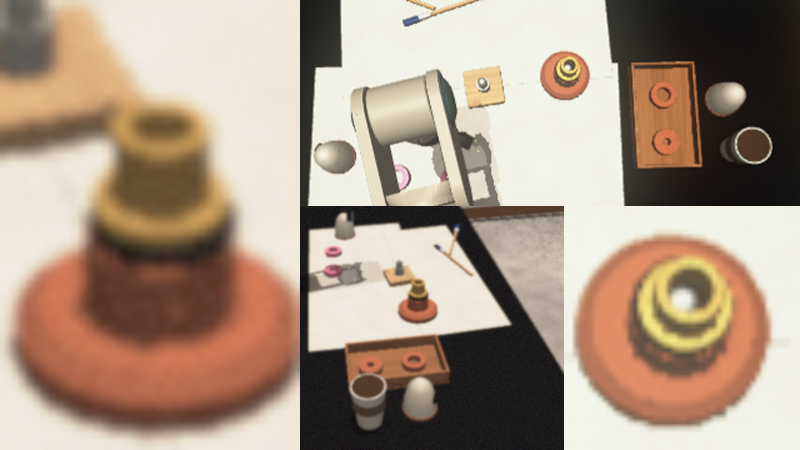

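The picture shows the stack in the left crop: two rings, then the washer, then the bushing with its flange down at about (165,210). Both bad rings lie in the tray at (663,95) and (665,142). The bells, cup and pink rings are where they were.

```bash
python3 -c "
from cell import env
print(env.sign_off())"
```

```text
the job is handed in; nothing more can be done
None
```

The job is handed in: both good rings, the washer and the bushing (flange down) are home on the bolt, and the tight and wide rings are in the seconds tray; one good ring slipped from the gripper, probably just off the table, on its first pick-up, ending flat about 1 cm away.

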